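# Rock a battery pack into its charging dock and lock it

## Task

Put the blue battery pack into the sloping white charging dock: its thin tongue end goes in first, under the fixed lip at the low end of the pocket, with the other end raised; then rock the pack down until it lies flat on the pocket floor. Only once it is fully down, slide the red-knobbed latch all the way downhill over the pack's other end so that it is locked in. Leave the timer, the tube rack, the bottle and the mouse where they are.

Things in the scene. Friction and masses are not known exactly. Their poses are not given: they have to be found in the camera images.
- pack: Loose battery pack, blue on a grey base, black grip rib on top, upright on the bench, about 0.35 kg. Origin: centre of underside; x along it, y across, z up. Base plate 120 x 64 x 10 mm (x -60..60). Tongue end -x: x -60..-42 is only the 10 mm plate. Blue body x -42..44, up to z 32, 64 wide. Heel end +x: x 44..60 is a ledge 14 high.
- pack_toe (a point): Middle of the pack's lower edge at the tongue end, pack frame (-60, 0, 0) mm.
- pack_heel (a point): Middle of the pack's lower edge at the heel end, pack frame (60, 0, 0) mm.
- pack_grip (a point): Point in the pack's black grip rib, pack frame (0, 0, 55) mm. Rib: x -30..30, 26 mm wide (y -13..13), z 32..66 mm; pinch it across its width.
- cradle: Sloping top of the white charging dock (fixed, 202 x 96 mm). Origin: centre of pocket floor, 46 mm above the bench; x uphill (20 degrees above level), y level across, z the floor's normal. Pocket x -61..61, y -33.5..33.5 mm, floor z 0, side walls 13 mm high with 4 mm 45-degree lead-in. The low end faces the robot, roughly. A seated pack has the cradle's axes and origin.
- lip (a point): Inner edge of the fixed lip at the pocket's low end, underside, cradle frame (-49, 0, 15) mm. The lip covers the pocket from the end wall, x -61, to x -49; underside z 15, top z 20 mm. The pack's 10 mm tongue goes under it.
- heel_wall (a point): Top inner edge of the wall at the pocket's high end, cradle frame (61, 0, 16.5) mm; it has a 4 mm 45-degree lead-in. To clear it while the tongue goes under the lip, the pack's heel must be raised 15 to 20 degrees from the pocket floor (it passes over the latch); then rock it down.
- latch (a joint): Latch bolt travel (m) along the cradle's -x: 0 drawn back uphill, 0.014 fully home, its nose then 10 mm over the heel ledge of a seated pack. Starts 0 to 0.003. About 1.5 N friction; stays where left. Steel plate 28 wide, cradle z 17..23 mm, grey guides beside it (to y +-22) up to z 26.5: it passes only over a pack that is fully down.
- latch_knob (a point): Point in the red latch knob, at cradle z = 48 mm and, drawn back, cradle x = 92 mm. Knob: 12 mm along the cradle's x, 18 mm across (y), from z = 22 to 55 mm, axis along the cradle's z. It moves with the latch.
- timer: White bench timer, 58x64x18 mm; leave alone.
- tube_rack: Yellow rack of small tubes, 64x110x39 mm; leave alone.
- media_bottle: Squat bottle with orange cap, 56 mm across, 108 mm high; leave alone.
- mouse: Black computer mouse, 100x60x40 mm; leave alone.

How it is judged:
By the outcome, as a careful person would: the job done as asked, in the order asked, and still so for the second after the job is handed in, with the robot touching nothing.
It also fails if it takes over 48 s, if anything falls off the work surface, if the arm or the gripper's body presses on something with over 40 N, if the wrist force passes 120 N, or if a joint passes its speed limit or range.

## Robot

A 7-joint arm with a two-finger parallel gripper is mounted at the origin on a cart in front of the work surface, level with it; the furniture and walls round the work are solid. World frame = base frame: x ahead of the robot, y to its left, z up, the work surface at z = 0. Lengths are in m, angles in rad, forces in N, time in s.
With the tool pointing down it reaches from about 0.425 to 0.95 m from the base axis. Payload 4.7 kg.
Tool frame: the origin (TCP) lies at the very end of the fingers, on their centre line; the grasp point (between the pads) lies 19 mm behind it; z points along the fingers, y is the line along which they close (so a half turn about z gives the same grasp; the last joint's range is limited). The gripper opens to 87 mm and grips with 3 to 60 N. Pads are 19 mm wide; open, the fingers measure 117 mm over their backs; the gripper's body (75 mm by 190 mm) begins 51 mm behind the grasp point.
Start: joints at [1.144, 0.469, -0.049, 1.532, 0.024, 1.141, -0.082], TCP at [0.262, -0.622, 0.223] pointing down, gripper open.
Joint ranges: [-2.59, 2.59], [-0.33, 1.99], [-1.39, 1.29], [0.1, 2.45], [-1.04, 4.18], [0.21, 1.99], [-2.66, 2.66]. Speed limits (rad/s): [2.57, 2.57, 3.14, 3.14, 3.14, 3.14, 3.14].

## Interface

Orientations are given as a rotation vector (axis times angle).
In Python, from station import bot, get_image gives the robot as it stands.
- The arm moves only by the tool arm_command, never from a script. Its argument "steps" is a list of rows, each an object with "translation": the shift along the tool's x, y, z scaled (see below), a list of three; "angular": the turn, a rotation vector about the tool's x, y, z scaled (see below), a list of three. A call has 1 to 5 rows; each row is the pose to reach, as a shift and turn from the pose commanded when the call began, along the tool's axes at that moment, turning the shorter way round; what a row does not reach only later rows make up. The controller multiplies each number of a shift by 0.6 m and each number of a turn by 360 degrees. A row lasts 1/12 s, in which the tool goes at most 41.7 mm and 7.16 degrees, less where a joint would pass 70% of its speed; a pose out of reach is approached as far as the arm can. A call with a number of a shift or a turn outside -1 to 1 is refused whole. A call with a gripper value outside its range is refused whole. "fingers" is the opening, from 0 (shut) to 1 (fully open), set as the call begins (left out, the last holds). The fingers move at their own pace and stop on an object; "grip_force" is the grip in N (left out, the last holds). Time passes only in rows, so rows that repeat a pose let the fingers close. It gives the time, the measured TCP pose, the force, the opening and the grip force at its end, in the units of the state.
- bot.get_obs(): the state, without advancing time (a new reading comes with each control period).
- get_image(name): name is "side" or "top" or "wrist"; returns a dict with "frame" (420x560x3 uint8, red, green, blue), "K" (3x3 intrinsics, pixels), "eye" and "rotation" of the camera in the world. Camera axes: x right, y down, z forward; pixel columns grow to the right and rows downward; lengths in m; the calibration is good to about 2 mm. A picture is of the moment at which its call begins. There is no depth.
- bot.sign_off(): hands the job in; it is judged then, once.
The state is a dict: "t": time; "qpos": joint angles; "joint_vel": joint speeds; "effort": joint torques, N m; "tool_pos": TCP position; "tcp_rot": TCP orientation; "wrist_force": force on the tool from outside, world axes, zero at the start; "moment": the same for the moment, N m; "width": opening from 0.0 (shut) to 1.0 (fully open); "grip_force": force on a finger pad.
Only numpy, scipy, OpenCV 4.12 (cv2) and the standard library are available. Lean on these libraries where they do the work, as an engineer would, in place of code of your own. Each camera call takes 0.05 s, during which the arm holds its last target. There are 200 camera calls.

## Working session

There is one attempt and no reset: what is moved stays moved. The work goes in short steps, Python scripts to look and compute and a tool call to move; the robot and the scene stay as the last step left them, time stands still between calls to the robot, and variables do not carry over. Pictures are saved under pics/ and viewed, at most 10 in all, crops included, and the job is handed in when it is done.

Besides the shell and the picture viewer there is one more tool, called after "Request:" as a command line: name --argument value ..., lists and objects as JSON in quotes. arm_command: Moves the arm, as the interface text tells. Shifts and turns lie within -1 to 1; 1 stands for 0.6 m of shift or 360 degrees of turn. Its arguments: {"type":"object","properties":{"steps":{"type":"array"},"fingers":{"type":"number"},"grip_force":{"type":"number"}},"required":["steps"]}

```bash
mkdir -p pics
cat > h.py <<'E'
import numpy as np, cv2
from station import bot, get_image
from scipy.spatial.transform import Rotation as R
def snap(n,f):
    d=get_image(n); cv2.imwrite('pics/'+f,d['frame'][:,:,::-1]); return d
E
python3 - <<'E'
from h import *
for n in ('side','top'):
    d=snap(n,n+'1.png'); np.savez(n+'1.npz',**{k:np.array(v) for k,v in d.items()}); print(n,d['K'],d['eye'],d['rotation'])
o=bot.get_obs(); print(o)
E
cd pics; python3 -c "
import cv2,numpy as np
cv2.imwrite('both.png',cv2.resize(np.vstack([cv2.imread('side1.png'),cv2.imread('top1.png')]),None,fx=.7,fy=.7))"
```

```text
side [[475.32192306   0.         271.83920249]
 [  0.         475.32192306 202.68023481]
 [  0.           0.           1.        ]] [0.56903452 0.90056096 0.86502988] [ 0.04075706 -2.85226864  1.29230802]
top [[418.42824849   0.         275.13402877]
 [  0.         418.42824849 208.27609954]
 [  0.           0.           1.        ]] [0.48018014 0.00973548 1.10791513] [-2.13509797  2.18811544 -0.09182176]
{'t': 0.1, 'qpos': array([ 1.14410123,  0.46934736, -0.0485555 ,  1.53356501,  0.02412541,
        1.14098901, -0.08229524]), 'joint_vel': array([ 0.00059666, -0.0020268 ,  0.0005467 , -0.00280616,  0.00073155,
       -0.00072627, -0.00080741]), 'effort': array([ 3.80183101e-04, -5.09168851e+01, -8.11603200e-02, -2.36828703e+01,
       -6.14677789e-02,  3.44108313e-02,  8.01277201e-05]), 'tool_pos': array([ 0.26126432, -0.62181185,  0.22161731]), 'tcp_rot': array([-3.07802008e+00, -6.20427923e-01,  6.87544039e-04]), 'wrist_force': array([-0.41010691,  0.22971886,  0.19963876]), 'moment': array([ 0.00956994, -0.02938947,  0.01933002]), 'grip_force': 0.0, 'width': 0.9961226371117122}
```

View pics/top1.png

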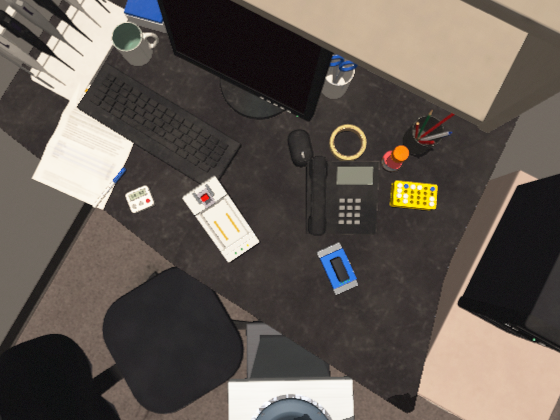

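View pics/side1.png

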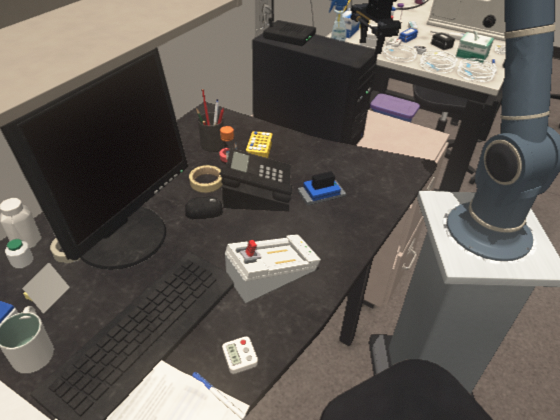

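The top view shows the blue pack at about (337,268), and the dock around (220,218) with its red knob, the high end, at (205,198). I'll measure both, plus an enlarged crop.

```bash
cat >> h.py <<'E'
def ray(d,p):
    v=np.linalg.inv(d['K'])@[p[0],p[1],1.]
    r=R.from_rotvec(d['rotation']).as_matrix() if np.shape(d['rotation'])==(3,) else np.array(d['rotation'])
    return np.array(d['eye']),r@v
def onz(d,p,z):
    e,v=ray(d,p); return e+v*(z-e[2])/v[2]
def tri(d1,p1,d2,p2):
    A=[];b=[]
    for d,p in((d1,p1),(d2,p2)):
        e,v=ray(d,p); v=v/np.linalg.norm(v); P=np.eye(3)-np.outer(v,v); A.append(P); b.append(P@e)
    return np.linalg.lstsq(np.vstack(A),np.hstack(b),rcond=None)[0]
def proj(d,X):
    v=R.from_rotvec(d['rotation']).as_matrix().T@(np.array(X)-d['eye']); v=d['K']@v; return v[:2]/v[2]
def blob(f,kind,box=None,minA=15):
    h=cv2.cvtColor(f,cv2.COLOR_RGB2HSV).astype(int); H,S,V=h[...,0],h[...,1],h[...,2]
    m={'blue':(abs(H-110)<14)&(S>150)&(V>80),'red':((H<6)|(H>174))&(S>150)&(V>70),'white':(S<60)&(V>150)}[kind]
    k=np.zeros(m.shape,bool)
    if box: k[box[1]:box[3],box[0]:box[2]]=1; m=m&k
    c,_=cv2.findContours(m.astype(np.uint8),cv2.RETR_EXTERNAL,cv2.CHAIN_APPROX_NONE)
    return max(c,key=cv2.contourArea)
E
python3 - <<'E'
from h import *
t=dict(np.load('top1.npz')); s=dict(np.load('side1.npz'))
b=blob(t['frame'],'blue',(300,230,370,310)); r=cv2.minAreaRect(b); c=cv2.boxPoints(r); print('blue',r,c.tolist()); print([onz(t,p,.032)[:2].round(4).tolist() for p in c])
kt=blob(t['frame'],'red',(180,175,230,220)); ks=blob(s['frame'],'red',(230,230,270,270))
print('knob',cv2.minAreaRect(kt),cv2.minAreaRect(ks)); print(tri(t,cv2.minAreaRect(kt)[0],s,cv2.minAreaRect(ks)[0]))
w=blob(t['frame'],'white',(170,165,270,270)); r=cv2.minAreaRect(w); print('white',r,cv2.boxPoints(r).tolist())
a=cv2.resize(t['frame'][165:300,175:370],None,fx=4,fy=4,interpolation=2)[:, :, ::-1]
cv2.imwrite('pics/c1.png',a)
E
```

```text
blue ((337.7938232421875, 268.0361022949219), (33.81102752685547, 25.992860794067383), 66.03751373291016) [[319.05157470703125, 257.8659973144531], [342.80413818359375, 247.30929565429688], [356.53607177734375, 278.2062072753906], [332.78350830078125, 288.7629089355469]]
[[0.4597, -0.083], [0.485, -0.1444], [0.4063, -0.176], [0.3813, -0.115]]
knob ((204.50003051757812, 197.50003051757812), (5.656853675842285, 7.071067810058594), 45.0) ((250.56167602539062, 247.33563232421875), (7.373592853546143, 15.449432373046875), 20.556045532226562)
[0.6127399  0.19349512 0.11476999]
white ((220.33590698242188, 219.1116180419922), (80.74110412597656, 39.79170608520508), 55.784297943115234) [[181.1827392578125, 196.915771484375], [214.08755493164062, 174.54049682617188], [259.48907470703125, 241.30746459960938], [226.58425903320312, 263.6827392578125]]
```

View pics/c1.png

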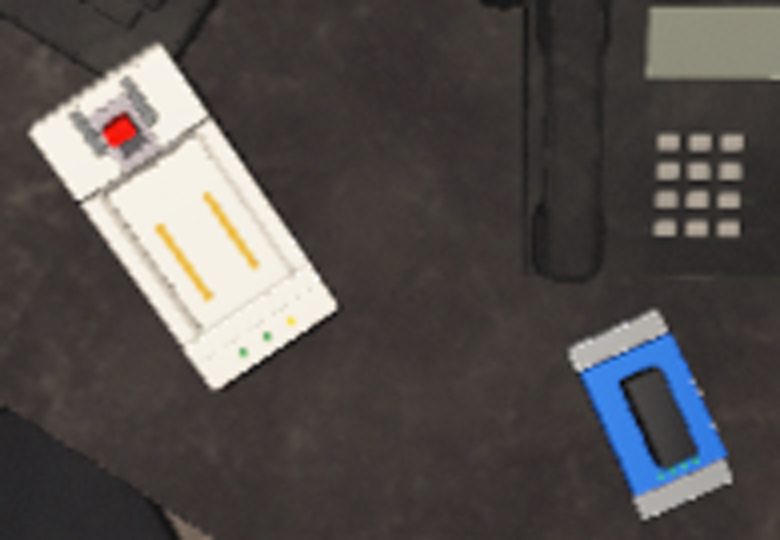

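The crop shows the pack's grey ends, the upper one slightly longer, at (620,340) and (685,490), and the green marks at its lower end. The dock's low end is at lower right. I'll look closely with the wrist camera to tell the tongue from the heel.

```bash
cat >> h.py <<'E'
def go(pos,Rt,frm=None):
    "print tool-axis shift/turn in command units from the present pose"
    o=bot.get_obs(); p,r=(o['tool_pos'],R.from_rotvec(o['tcp_rot'])) if frm is None else frm
    d=r.inv().apply(np.array(pos)-p); a=(r.inv()*Rt).as_rotvec()
    print('t',round(o['t'],2),'shift mm',(d*1e3).round(1),'T',(d/.6).round(4).tolist(),'A',(a/2/np.pi).round(4).tolist(),'rows',np.linalg.norm(d)/.0417,np.degrees(np.linalg.norm(a))/7.16)
def down(yaw): # tool z down, tool x at yaw
    x=np.array([np.cos(yaw),np.sin(yaw),0]); z=np.array([0,0,-1.]); return R.from_matrix(np.c_[x,np.cross(z,x),z])
E
python3 - <<'E'
from h import *
go([.455,-.16,.26],down(np.radians(22)))
E
```

```text
t 0.1 shift mm [ 357.5 -350.8  -37.8] T [0.5958, -0.5846, -0.063] A [-0.0003, 0.0, 0.0022] rows 12.044886494406619 0.1115387437992466
```

Request:
arm_command --steps '[{"translation": [0.596, -0.585, -0.063], "angular": [0, 0, 0]}, {"translation": [0.596, -0.585, -0.063], "angular": [0, 0, 0]}, {"translation": [0.596, -0.585, -0.063], "angular": [0, 0, 0]}, {"translation": [0.596, -0.585, -0.063], "angular": [0, 0, 0]}, {"translation": [0.596, -0.585, -0.063], "angular": [0, 0, 0]}]'

```text
t: 0.52
tool_pos: [0.342, -0.4286, 0.2379]
tcp_rot: [-3.079, -0.62, 0.001]
wrist_force: [0.3, -1.1, 0.3]
width: 0.999
grip_force: 0.0
```

Request:
arm_command --steps '[{"translation": [0.347, -0.34, -0.037], "angular": [0, 0, 0]}, {"translation": [0.347, -0.34, -0.037], "angular": [0, 0, 0]}, {"translation": [0.347, -0.34, -0.037], "angular": [0, 0, 0]}, {"translation": [0.347, -0.34, -0.037], "angular": [0, 0, 0]}, {"translation": [0.347, -0.34, -0.037], "angular": [0, 0, 0]}]'

```text
t: 0.93
tool_pos: [0.4224, -0.2371, 0.2541]
tcp_rot: [3.08, 0.62, -0.001]
wrist_force: [1.0, -0.6, 0.4]
width: 0.996
grip_force: 0.0
```

Request:
arm_command --steps '[{"translation": [0.1, -0.098, -0.011], "angular": [0, 0, 0]}, {"translation": [0.1, -0.098, -0.011], "angular": [0, 0, 0]}, {"translation": [0.1, -0.098, -0.011], "angular": [0, 0, 0]}]'

```text
t: 1.18
tool_pos: [0.458, -0.1528, 0.2615]
tcp_rot: [-3.073, -0.641, -0.006]
wrist_force: [0.2, 1.1, 0.3]
width: 0.996
grip_force: 0.0
```

Run:
```python
from h import *
o=bot.get_obs(); d=snap('wrist','w1.png'); np.savez('w1.npz',**{k:np.array(v) for k,v in d.items()})
print(o['tool_pos'],o['tcp_rot'],d['eye'],d['K'][0],R.from_rotvec(d['rotation']).as_matrix())
```

```text
[ 0.45802445 -0.15275106  0.26154544] [-3.07273792 -0.64103847 -0.00605848] [ 0.52801312 -0.12325757  0.42366042] [375.69757273   0.         288.67664418] [[ 0.40005117 -0.88064101 -0.25383157]
 [-0.91649108 -0.38493793 -0.10893524]
 [-0.00177656  0.27621404 -0.9610945 ]]
```

View pics/w1.png

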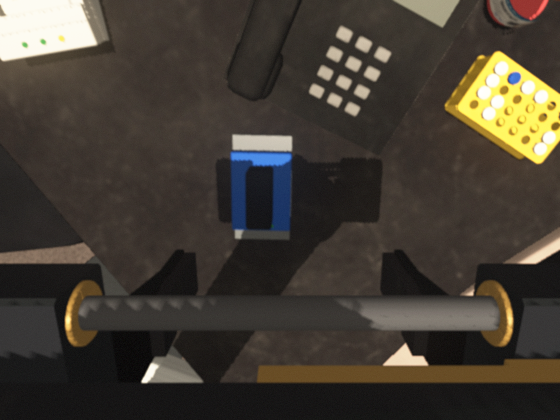

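The wrist view shows the pack upright in the image. The upper grey end spans rows 136-151, the lit blue end face rows 152-164, and the lower grey end rows 230-239. I'll use the face height and grey length to tell the ends apart.

Run:
```python
from h import *
d=dict(np.load('w1.npz')); f=d['frame']
for c in (240,285):
    for r in list(range(131,170))+list(range(224,245)): print(c,r,f[r,c].tolist(),end='; ')
    print()
b=blob(f,'blue',(200,120,320,250)); r=cv2.minAreaRect(b); print(r,cv2.boxPoints(r).tolist())
```

```text
240 131 [62, 55, 51]; 240 132 [64, 57, 54]; 240 133 [70, 65, 61]; 240 134 [108, 102, 95]; 240 135 [166, 161, 148]; 240 136 [198, 191, 176]; 240 137 [206, 198, 184]; 240 138 [206, 199, 185]; 240 139 [204, 196, 181]; 240 140 [202, 194, 179]; 240 141 [202, 195, 181]; 240 142 [203, 197, 181]; 240 143 [200, 193, 180]; 240 144 [201, 195, 179]; 240 145 [200, 194, 178]; 240 146 [199, 192, 177]; 240 147 [199, 192, 178]; 240 148 [191, 184, 170]; 240 149 [151, 147, 138]; 240 150 [86, 88, 98]; 240 151 [41, 62, 108]; 240 152 [49, 92, 170]; 240 153 [63, 121, 212]; 240 154 [73, 137, 229]; 240 155 [74, 140, 230]; 240 156 [76, 142, 231]; 240 157 [76, 141, 231]; 240 158 [75, 139, 230]; 240 159 [60, 117, 207]; 240 160 [50, 88, 159]; 240 161 [37, 62, 114]; 240 162 [35, 59, 104]; 240 163 [33, 57, 103]; 240 164 [33, 59, 104]; 240 165 [31, 56, 100]; 240 166 [33, 58, 103]; 240 167 [35, 59, 104]; 240 168 [34, 59, 103]; 240 169 [34, 59, 103]; 240 224 [27, 52, 98]; 240 225 [26, 50, 97]; 240 226 [25, 49, 95]; 240 227 [24, 52, 99]; 240 228 [40, 66, 115]; 240 229 [85, 100, 137]; 240 230 [141, 144, 149]; 240 231 [
[... 1289 characters left out ...]
7, 52, 98]; 285 226 [26, 51, 98]; 285 227 [24, 50, 97]; 285 228 [28, 53, 100]; 285 229 [25, 50, 93]; 285 230 [38, 53, 84]; 285 231 [57, 59, 69]; 285 232 [69, 68, 64]; 285 233 [69, 67, 64]; 285 234 [72, 72, 67]; 285 235 [73, 71, 66]; 285 236 [68, 68, 62]; 285 237 [70, 69, 62]; 285 238 [66, 65, 59]; 285 239 [54, 51, 48]; 285 240 [40, 36, 33]; 285 241 [27, 26, 25]; 285 242 [30, 29, 27]; 285 243 [28, 24, 23]; 285 244 [33, 29, 28]; 
((260.08892822265625, 190.12075805664062), (60.16337585449219, 77.1574935913086), 1.5074357986450195) [[229.0027618408203, 227.89480590820312], [231.0325469970703, 150.76400756835938], [291.17510986328125, 152.34671020507812], [289.14532470703125, 229.47750854492188]]
```

Run:
```python
from h import *
d=dict(np.load('w1.npz'))
u=np.array([np.cos(np.radians(21.9)),np.sin(np.radians(21.9))])
L=lambda c,r,z:(onz(d,(c,r),z)[:2]@u*1e3).round(1)
for n,r in (('far outer',135),('far grey/blue',150.2),('near blue/grey',229.6),('near outer',238.9)):
    print(n,[(z,L(260,r,z/1e3)) for z in (0,10,14,32)])
b=cv2.boxPoints(cv2.minAreaRect(blob(d['frame'],'blue',(200,120,320,250))))
P=[onz(d,p,.032) for p in b]; print(np.array(P).round(4).tolist(), np.mean(P,0).round(4), [np.degrees(np.arctan2(*(P[i+1]-P[i])[1::-1])) for i in (0,2)])
s=dict(np.load('side1.npz')); cv2.imwrite('pics/s_c.png',cv2.resize(s['frame'][165:210,290:355],None,fx=8,fy=8,interpolation=2)[:,:,::-1])
```

```text
far outer [(0, np.float64(408.8)), (10, np.float64(409.6)), (14, np.float64(410.0)), (32, np.float64(411.5))]
far grey/blue [(0, np.float64(392.0)), (10, np.float64(393.3)), (14, np.float64(393.7)), (32, np.float64(396.0))]
near blue/grey [(0, np.float64(298.0)), (10, np.float64(301.5)), (14, np.float64(302.8)), (32, np.float64(309.0))]
near outer [(0, np.float64(286.2)), (10, np.float64(290.0)), (14, np.float64(291.5)), (32, np.float64(298.2))]
[[0.3805, -0.1153, 0.032], [0.4601, -0.0869, 0.032], [0.4836, -0.1447, 0.032], [0.4053, -0.1766, 0.032]] [ 0.4324 -0.1309  0.032 ] [np.float64(19.64261358075272), np.float64(-157.82707378469115)]
```

View pics/s_c.png

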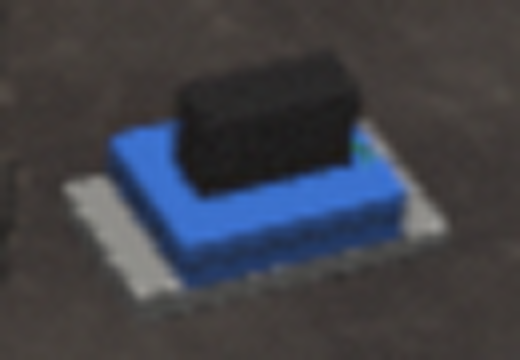

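The side crop favours the far (+x) end as the heel: measured lengths are 16 mm far and 19 mm near. I'll confirm that at the grasp. Next I'll look at the dock with the wrist camera, which the pack would block once held.

Run:
```python
from h import *
go([.53,.135,.26],down(np.radians(35)))
```

```text
t 1.23 shift mm [ 183.1 -238.8    1.5] T [0.3052, -0.398, 0.0025] A [-0.0, -0.0003, -0.0324] rows 7.215857159799162 1.6279230986402442
```

Request:
arm_command --steps '[{"translation": [0.305, -0.398, 0], "angular": [0, 0, -0.032]}, {"translation": [0.305, -0.398, 0], "angular": [0, 0, -0.032]}, {"translation": [0.305, -0.398, 0], "angular": [0, 0, -0.032]}, {"translation": [0.305, -0.398, 0], "angular": [0, 0, -0.032]}, {"translation": [0.305, -0.398, 0], "angular": [0, 0, -0.032]}]'

```text
t: 1.65
tool_pos: [0.5076, 0.04, 0.2604]
tcp_rot: [3.002, 0.923, -0.001]
wrist_force: [0.8, 0.5, -0.3]
width: 1.0
grip_force: 0.0
```

Run:
```python
from h import *
go([.53,.135,.26],down(np.radians(35)))
```

```text
t 1.65 shift mm [ 71.9 -66.1   0.3] T [0.1199, -0.1101, 0.0004] A [0.0001, 0.0001, -0.0023] rows 2.3417005139649874 0.1168385989504399
```

Request:
arm_command --steps '[{"translation": [0.12, -0.11, 0], "angular": [0, 0, -0.002]}, {"translation": [0.12, -0.11, 0], "angular": [0, 0, -0.002]}, {"translation": [0.12, -0.11, 0], "angular": [0, 0, -0.002]}, {"translation": [0.12, -0.11, 0], "angular": [0, 0, -0.002]}]'

```text
t: 1.98
tool_pos: [0.5298, 0.1389, 0.2602]
tcp_rot: [-2.991, -0.954, -0.0]
wrist_force: [0.1, -0.5, 0.1]
width: 0.999
grip_force: 0.0
```

Run:
```python
from h import *
d=snap('wrist','w2.png'); np.savez('w2.npz',**{k:np.array(v) for k,v in d.items()})
o=bot.get_obs(); print(o['tool_pos'],o['tcp_rot'],d['eye'],d['rotation'])
```

```text
[0.52976409 0.13566303 0.25993575] [-2.99441983e+00 -9.49381115e-01  2.03124609e-03] [0.59264405 0.18238044 0.42201263] [ 2.56361231 -1.32244767 -0.19166123]
```

View pics/w2.png

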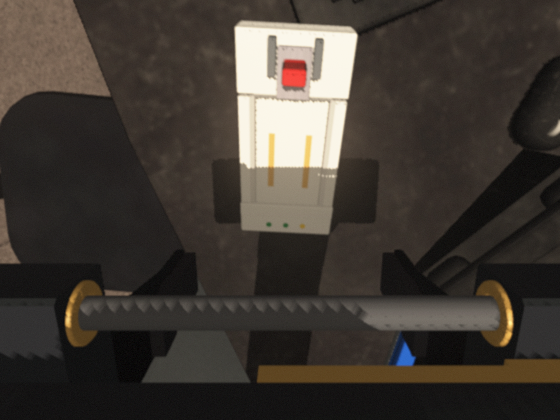

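The wrist view shows the dock:
- knob at (293,73)
- heel-wall edge at row ~98
- gold strips near columns 271 and 307, rows 134-187
- lip edge at row ~204
- low end at row ~232

Next I'll extract these edges.

Run:
```python
from h import *
d=dict(np.load('w2.npz')); f=d['frame']; g=cv2.cvtColor(f,cv2.COLOR_RGB2GRAY).astype(int)
h=cv2.cvtColor(f,cv2.COLOR_RGB2HSV).astype(int)
m=((abs(h[...,0]-20)<8)&(h[...,1]>110)); k=np.zeros_like(m);k[120:200,255:325]=1;m&=k
for c in cv2.findContours(m.astype(np.uint8),0,1)[0]:
    if len(c)>20: print('strip',cv2.minAreaRect(c),cv2.fitLine(c,2,0,.01,.01).ravel())
r=blob(f,'red',(270,50,320,100)); print('red',cv2.boundingRect(r))
for c in (258,289,296,320): print(c,'heel',g[90:106,c].tolist(),'lip',g[196:212,c].tolist(),'low',g[226:240,c].tolist())
print('knobcol R',f[56:92,293,0].tolist(),'row70',f[70,275:312,0].tolist(),'row62',f[63,275:312,0].tolist())
for y in (50,110,150,180,200,220): print(y,g[y,232:262].tolist(),g[y,320:358].tolist())
```

```text
strip ((306.33453369140625, 161.48622131347656), (4.733592510223389, 51.40515899658203), 4.763641834259033) [ 8.8662356e-02 -9.9606174e-01  3.0642990e+02  1.6126169e+02]
strip ((270.92144775390625, 159.51316833496094), (4.685213088989258, 51.06882095336914), 1.7899105548858643) [ 2.7969006e-02 -9.9960881e-01  2.7077570e+02  1.5973831e+02]
red (282, 60, 24, 27)
258 heel [246, 246, 245, 236, 214, 184, 173, 176, 202, 231, 243, 246, 247, 246, 246, 247] lip [133, 134, 134, 132, 133, 131, 127, 126, 132, 135, 132, 132, 132, 131, 132, 130] low [125, 128, 127, 126, 109, 77, 55, 51, 50, 50, 46, 47, 46, 42]
289 heel [154, 187, 203, 205, 207, 205, 207, 205, 190, 164, 174, 229, 245, 247, 247, 247] lip [137, 134, 134, 135, 133, 133, 133, 129, 128, 129, 134, 137, 132, 131, 135, 131] low [126, 131, 130, 129, 129, 119, 89, 51, 37, 34, 36, 34, 35, 32]
296 heel [142, 174, 195, 204, 202, 204, 204, 203, 193, 173, 159, 191, 230, 244, 247, 247] lip [134, 137, 136, 133, 136, 135, 130, 129, 126, 130, 135, 134, 135, 131, 134, 133] low [130, 128, 129, 130, 130, 124, 103, 65, 37, 34, 35, 33, 36, 36]
320 heel [2
[... 2035 characters left out ...]
 50, 50, 51, 48, 49, 49, 48, 49, 46, 48, 47, 44, 45, 46, 45, 44, 43, 44, 44, 43]
200 [38, 40, 40, 38, 39, 40, 41, 38, 58, 95, 121, 130, 128, 132, 130, 129, 133, 130, 126, 124, 122, 124, 120, 118, 125, 130, 133, 131, 132, 131] [125, 123, 127, 128, 133, 134, 134, 131, 132, 133, 133, 131, 107, 71, 47, 41, 42, 40, 42, 43, 42, 42, 41, 42, 40, 40, 39, 40, 41, 38, 38, 36, 39, 35, 37, 38, 38, 37]
220 [31, 31, 34, 33, 35, 36, 33, 35, 57, 98, 123, 128, 129, 129, 129, 129, 129, 128, 129, 129, 130, 129, 129, 130, 129, 130, 128, 130, 128, 132] [130, 130, 131, 128, 130, 130, 131, 129, 128, 126, 103, 67, 40, 35, 37, 36, 36, 35, 34, 35, 35, 31, 33, 31, 34, 34, 31, 33, 33, 32, 31, 34, 33, 30, 32, 34, 32, 31]
```

```bash
cat >> h.py <<'E'
def cradle(O,psi):
    t=np.radians(20);c,s=np.cos(psi),np.sin(psi)
    x=np.array([c*np.cos(t),s*np.cos(t),np.sin(t)]);y=np.array([-s,c,0]);return np.c_[x,y,np.cross(x,y)],np.array([O[0],O[1],.046])
def oncr(d,p,O,psi,zc):
    M,o=cradle(O,psi); e,v=ray(d,p); e=M.T@(e-o); v=M.T@v; return (e+v*(zc-e[2])/v[2])*1e3
E
python3 - <<'E'
from h import *
from scipy.optimize import least_squares
d=dict(np.load('w2.npz')); t=dict(np.load('top1.npz'))
ob=[]
for r,a,b in((110,255,328.5),(150,255,324)): ob+=[((a,r),0,1,33.5),((b,r),0,1,-33.5)]
for r,a,b in((110,237.6,346),(150,238.8,340),(180,240.2,335.3)): ob+=[((a,r),13,1,48),((b,r),13,1,-48)]
for p in((258,202.7),(289,203.7),(296,204)): ob.append((p,20,0,-49))
fun=lambda q:[oncr(d,p,q[:2],q[2],z/1e3)[i]-v for p,z,i,v in ob]
s=least_squares(fun,[.553,.152,.61],x_scale=[.01,.01,.1]); q=s.x; print(q,np.degrees(q[2]),np.round(s.fun,1))
print('knob',oncr(d,(293.8,79),q[:2],q[2],.055),'heel',oncr(d,(258,96),q[:2],q[2],.0165),oncr(d,(320,100),q[:2],q[2],.0165),'strips',oncr(d,(306.3,161.5),q[:2],q[2],0),oncr(d,(270.9,159.5),q[:2],q[2],0))
print('low end',oncr(d,(289,232),q[:2],q[2],.02))
print('top: knob',oncr(t,(204.5,197.5),q[:2],q[2],.05))
for c in cv2.boxPoints(cv2.minAreaRect(blob(t['frame'],'white',(170,165,270,270)))): print(oncr(t,c,q[:2],q[2],.018))
E
```

```text
[0.55292872 0.15458337 0.56463715] 32.351325652941625 [ 0.4 -0.7  0.6 -0.8  0.3 -0.3  0.4 -0.1 -0.   0.3 -0.5  0.3  0.3]
knob [ 8.86788999e+01 -2.88246651e-02  5.50000000e+01] heel [60.81492526 29.74558562 16.5       ] [ 60.33560361 -24.05988246  16.5       ] strips [ -9.52240757 -17.83150914   0.        ] [-9.4055069  18.04556709  0.        ]
low end [-86.39157616  -4.51812752  20.        ]
top: knob [90.9216605   0.79656615 50.        ]
[118.82508243  48.97926612  18.        ]
[120.37169858 -47.4688168   18.        ]
[-85.46685831 -47.69491715  18.        ]
[-86.32689085  53.6485099   18.        ]
```

The fit is consistent to about 0.5 mm: dock origin (0.553, 0.1546), yaw 32.35°, knob x ≈ 89, so the latch starts about 3 mm along. Next I'll move above the pack and check which end is the heel from close up.

Run:
```python
from h import *
go([.432,-.1306,.15],down(np.radians(21.7)))
```

```text
t 2.03 shift mm [-233.2  161.4  110.1] T [-0.3887, 0.2689, 0.1835] A [-0.0001, 0.0002, 0.0375] rows 7.295044632847738 1.8830529287374234
```

Request:
arm_command --steps '[{"translation": [-0.389, 0.269, 0.12], "angular": [0, 0, 0.037]}, {"translation": [-0.389, 0.269, 0.12], "angular": [0, 0, 0.037]}, {"translation": [-0.389, 0.269, 0.12], "angular": [0, 0, 0.037]}, {"translation": [-0.389, 0.269, 0.12], "angular": [0, 0, 0.037]}, {"translation": [-0.389, 0.269, 0.12], "angular": [0, 0, 0.037]}]'

```text
t: 2.45
tool_pos: [0.4577, -0.059, 0.2088]
tcp_rot: [3.085, 0.585, -0.001]
wrist_force: [0.5, -0.5, 0.2]
width: 0.997
grip_force: 0.0
```

Run:
```python
from h import *
go([.432,-.1306,.12],down(np.radians(21.7)))
```

```text
t 2.45 shift mm [-50.   57.1  89. ] T [-0.0833, 0.0952, 0.1483] A [0.0002, 0.0002, -0.0006] rows 2.804978404539881 0.034678474151886525
```

Request:
arm_command --steps '[{"translation": [-0.083, 0.095, 0.148], "angular": [0, 0, 0]}, {"translation": [-0.083, 0.095, 0.148], "angular": [0, 0, 0]}, {"translation": [-0.083, 0.095, 0.148], "angular": [0, 0, 0]}, {"translation": [-0.083, 0.095, 0.148], "angular": [0, 0, 0]}, {"translation": [-0.083, 0.095, 0.148], "angular": [0, 0, 0]}]'

```text
t: 2.87
tool_pos: [0.4319, -0.1289, 0.1193]
tcp_rot: [-3.087, -0.581, 0.007]
wrist_force: [-0.2, 0.2, 0.3]
width: 0.999
grip_force: 0.0
```

Run:
```python
from h import *
d=snap('wrist','w3.png'); np.savez('w3.npz',**{k:np.array(v) for k,v in d.items()})
o=bot.get_obs(); print(o['tool_pos'],o['tcp_rot'],d['eye'])
go([.432,-.1306,.036],down(np.radians(21.7)))
for x in (-60,-42,44,60):
  u=np.array([np.cos(.3787),np.sin(.3787)])*x/1e3
  print(x,[proj(d,[.432+u[0],-.1306+u[1],z/1e3]).round(1).tolist() for z in (0,10,14,32)])
```

```text
[ 0.43379806 -0.12762872  0.12053863] [ 3.08637935e+00  5.85603901e-01 -1.19628316e-03] [ 0.50421605 -0.10167168  0.28075077]
t 2.92 shift mm [-2.7  2.1 84.5] T [-0.0045, 0.0035, 0.1409] A [0.0, 0.0001, -0.0006] rows 2.0290152598168287 0.03039355593261307
-60 [[290.4, 274.7], [290.5, 280.3], [290.5, 282.6], [290.6, 294.0]]
-42 [[290.3, 254.4], [290.4, 259.4], [290.4, 261.5], [290.5, 271.8]]
44 [[289.7, 147.0], [289.8, 148.7], [289.8, 149.4], [289.8, 152.9]]
60 [[289.6, 125.0], [289.6, 125.9], [289.6, 126.3], [289.7, 128.2]]
```

View pics/w3.png

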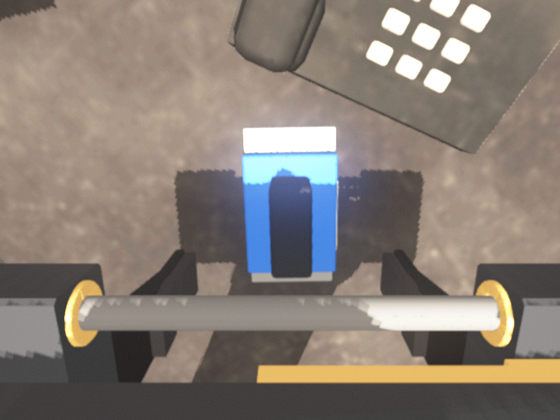

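The view shows the pack centred at column ~291: upper grey rows ~128-152, near blue edge ~272, near outer edge ~281. I'll take the edges to sub-pixel.

Run:
```python
from h import *
d=dict(np.load('w3.npz')); f=d['frame'].astype(int)
for c in (256,322):
    print(c,'far',[(r,)+tuple(f[r,c]) for r in range(123,132)],'mid',[(r,)+tuple(f[r,c]) for r in range(147,162)],'near',[(r,)+tuple(f[r,c]) for r in range(266,286)],sep='\n')
print(f[200,235:350,2].tolist())
```

```text
256
far
[(123, np.int64(175), np.int64(161), np.int64(157)), (124, np.int64(176), np.int64(163), np.int64(158)), (125, np.int64(176), np.int64(162), np.int64(158)), (126, np.int64(178), np.int64(165), np.int64(162)), (127, np.int64(204), np.int64(194), np.int64(188)), (128, np.int64(252), np.int64(250), np.int64(245)), (129, np.int64(255), np.int64(255), np.int64(255)), (130, np.int64(255), np.int64(255), np.int64(255)), (131, np.int64(255), np.int64(255), np.int64(255))]
mid
[(147, np.int64(255), np.int64(255), np.int64(255)), (148, np.int64(255), np.int64(255), np.int64(255)), (149, np.int64(255), np.int64(255), np.int64(255)), (150, np.int64(255), np.int64(255), np.int64(255)), (151, np.int64(255), np.int64(254), np.int64(251)), (152, np.int64(189), np.int64(198), np.int64(225)), (153, np.int64(126), np.int64(155), np.int64(219)), (154, np.int64(121), np.int64(169), np.int64(243)), (155, np.int64(134), np.int64(208), np.int64(255)), (156, np.int64(157), np.int64(238), np.int64(255)), (157, np.int64(176), np.int64(249), np.int64(255)), (158, np.int64(192), np.int64(253), np.int64(2
[... 3359 characters left out ...]
.int64(79), np.int64(77)), (284, np.int64(83), np.int64(76), np.int64(73)), (285, np.int64(84), np.int64(78), np.int64(76))]
[105, 107, 107, 108, 108, 109, 110, 110, 136, 198, 229, 234, 235, 235, 235, 234, 235, 235, 236, 235, 236, 236, 235, 237, 236, 236, 237, 237, 237, 236, 237, 238, 235, 196, 140, 119, 121, 123, 123, 123, 123, 123, 123, 122, 124, 121, 122, 124, 123, 124, 127, 124, 127, 128, 125, 126, 129, 126, 127, 128, 127, 128, 128, 126, 128, 124, 127, 125, 126, 126, 127, 123, 126, 124, 122, 121, 134, 191, 232, 237, 237, 238, 237, 237, 238, 237, 237, 238, 238, 237, 236, 237, 237, 236, 237, 237, 236, 235, 236, 233, 233, 224, 177, 128, 113, 112, 111, 111, 110, 108, 107, 107, 106, 105, 108]
```

Request:
arm_command --steps '[{"translation": [-0.04, 0.217, -0.033], "angular": [0.022, 0, 0]}, {"translation": [-0.04, 0.217, -0.033], "angular": [0.044, 0, 0]}, {"translation": [-0.04, 0.217, -0.033], "angular": [0.066, 0, 0]}, {"translation": [-0.04, 0.217, -0.033], "angular": [0.088, 0, 0]}, {"translation": [-0.04, 0.217, -0.033], "angular": [0.108, 0, 0]}]'

```text
t: 3.33
tool_pos: [0.4623, -0.263, 0.1425]
tcp_rot: [-2.503, -0.471, 0.141]
wrist_force: [0.6, 1.2, -0.7]
width: 0.996
grip_force: 0.0
```

Run:
```python
from h import *
o=bot.get_obs(); d=snap('wrist','w4.png'); np.savez('w4.npz',**{k:np.array(v) for k,v in d.items()})
print(o['tool_pos'],o['tcp_rot'],proj(d,[.432,-.1306,.02]))
c=proj(d,[.432,-.1306,.02]).astype(int); y,x=max(c[1]-80,0),max(c[0]-110,0)
cv2.imwrite('pics/w4c.png',cv2.resize(d['frame'][y:y+160,x:x+220],None,fx=3.5,fy=3.5,interpolation=2)[:,:,::-1])
```

```text
[ 0.46231533 -0.26295374  0.14252312] [-2.50255393 -0.47139256  0.14146086] [242.24290804 166.77129606]
```

View pics/w4c.png

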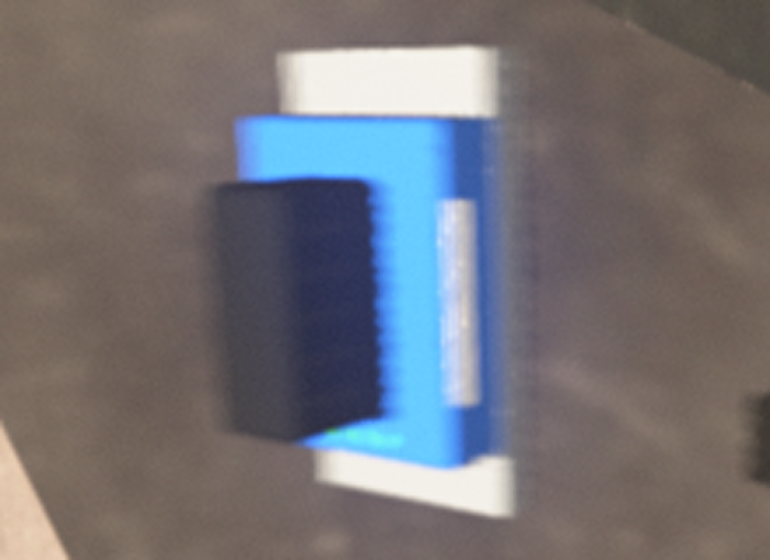

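The crop is motion-blurred, with the pack's upper grey end at rows 50-115 and the lower at 455-515. I'll retake it with the arm settled.

Run:
```python
from h import *
for i in range(4): d=get_image('wrist')
np.savez('w5.npz',**{k:np.array(v) for k,v in d.items()})
o=bot.get_obs(); print(o['t'],o['tool_pos'],o['tcp_rot'])
c=proj(d,[.432,-.1306,.02]).astype(int); y,x=c[1]-65,c[0]-75
cv2.imwrite('pics/w5c.png',cv2.resize(d['frame'][y:y+125,x:x+150],None,fx=4.7,fy=4.7,interpolation=2)[:,:,::-1]); print(x,y)
```

```text
3.5833 [ 0.46114222 -0.2540133   0.14150214] [-2.49878522 -0.48330899  0.14813244]
172 103
```

View pics/w5c.png

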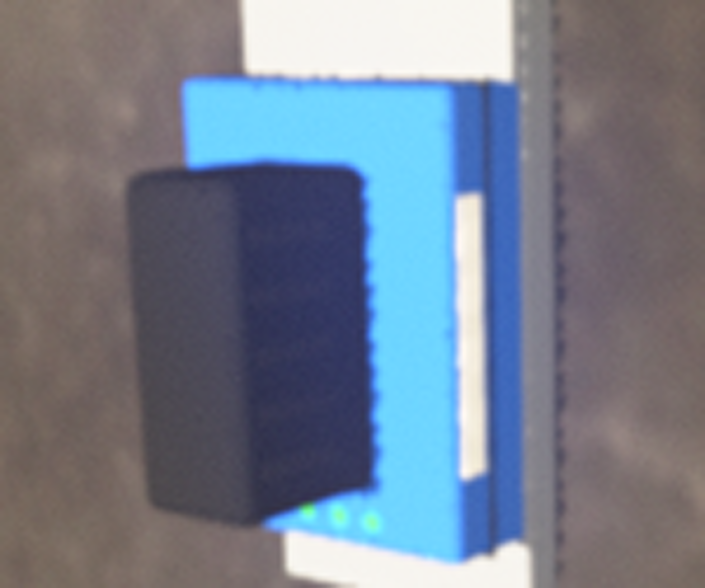

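The sharp view settles it. The side strip at the far end (rows <80) is about 39 px wide, against about 30 px elsewhere. So the far end is the 14 mm heel ledge and the near end is the tongue. Now the grasp.

Run:
```python
from h import *
go([.4313,-.1309,.12],down(np.radians(22.3)))
```

```text
t 3.58 shift mm [ 18.1 -91.   88.8] T [0.0302, -0.1517, 0.1481] A [-0.096, -0.0006, -0.0011] rows 3.0813047823187416 4.8269878845918734
```

Request:
arm_command --steps '[{"translation": [0.03, -0.152, 0.12], "angular": [-0.096, 0, -0.001]}, {"translation": [0.03, -0.152, 0.148], "angular": [-0.096, -0.0006, -0.001]}, {"translation": [0.03, -0.152, 0.148], "angular": [-0.096, -0.0006, -0.001]}, {"translation": [0.03, -0.152, 0.148], "angular": [-0.096, -0.0006, -0.001]}, {"translation": [0.03, -0.152, 0.148], "angular": [-0.096, -0.0006, -0.001]}]'

```text
t: 4.0
tool_pos: [0.4292, -0.1268, 0.1214]
tcp_rot: [3.074, 0.619, 0.005]
wrist_force: [0.6, 0.1, -0.2]
width: 1.001
grip_force: 0.0
```

Run:
```python
from h import *
get_image('wrist');get_image('wrist');go([.4313,-.1309,.037],down(np.radians(22.3)))
```

```text
t 4.1 shift mm [-0.1  4.9 84.7] T [-0.0001, 0.0081, 0.1411] A [0.0004, -0.0001, 0.0017] rows 2.0336197477755484 0.08620750236914015
```

Request:
arm_command --steps '[{"translation": [0, 0.008, 0.06], "angular": [0, 0, 0.002]}, {"translation": [0, 0.008, 0.1], "angular": [0, 0, 0.002]}, {"translation": [0, 0.008, 0.141], "angular": [0, 0, 0.002]}, {"translation": [0, 0.008, 0.141], "angular": [0, 0, 0.002]}, {"translation": [0, 0.008, 0.141], "angular": [0, 0, 0.002]}]'

```text
t: 4.52
tool_pos: [0.4322, -0.1369, 0.0348]
tcp_rot: [-3.085, -0.583, 0.005]
wrist_force: [0.6, -0.2, 0.8]
width: 1.003
grip_force: 0.0
```

Request:
arm_command --steps '[{"translation": [0, 0, 0], "angular": [0, 0, 0]}, {"translation": [0, 0, 0], "angular": [0, 0, 0]}, {"translation": [0, 0, 0], "angular": [0, 0, 0]}, {"translation": [0, 0, 0], "angular": [0, 0, 0]}, {"translation": [0, 0, 0], "angular": [0, 0, 0]}]' --fingers 0.1 --grip_force 40

```text
t: 4.93
tool_pos: [0.4329, -0.137, 0.0353]
tcp_rot: [-3.087, -0.583, 0.001]
wrist_force: [0.0, 0.7, 0.4]
width: 0.705
grip_force: 0.0
```

Request:
arm_command --steps '[{"translation": [0, 0, 0], "angular": [0, 0, 0]}, {"translation": [0, 0, 0], "angular": [0, 0, 0]}, {"translation": [0, 0, 0], "angular": [0, 0, 0]}]'

```text
t: 5.18
tool_pos: [0.4324, -0.1368, 0.0347]
tcp_rot: [-3.086, -0.583, 0.003]
wrist_force: [0.4, 0.4, -0.1]
width: 0.479
grip_force: 0.0
```

Run:
```python
from h import *
o=bot.get_obs();print(o['t'],o['tool_pos'],o['tcp_rot'],o['width'],o['grip_force'],o['qpos'])
go([.4313,-.1309,.037],down(np.radians(22.3)))
```

```text
5.1833 [ 0.43240868 -0.13680067  0.03465942] [-3.08588061e+00 -5.82958432e-01  3.07468522e-03] 0.4792628208329546 0.0 [ 0.44637608  0.40890542 -0.28057155  2.1951863   0.20687416  0.56379325
 -1.18531294]
t 5.18 shift mm [ 1.1 -5.9 -2.3] T [0.0019, -0.0098, -0.0039] A [-0.0002, 0.0003, -0.0025] rows 0.1545328958374396 0.1276116154515532
```

Request:
arm_command --steps '[{"translation": [0.002, -0.01, -0.003], "angular": [0, 0, -0.0025]}, {"translation": [0.002, -0.01, -0.003], "angular": [0, 0, -0.0025]}, {"translation": [0.002, -0.01, -0.003], "angular": [0, 0, -0.0025]}, {"translation": [0.002, -0.01, -0.003], "angular": [0, 0, -0.0025]}, {"translation": [0.002, -0.01, -0.003], "angular": [0, 0, -0.0025]}]'

```text
t: 5.6
tool_pos: [0.4314, -0.1301, 0.0365]
tcp_rot: [-3.08, -0.608, 0.003]
wrist_force: [-1.0, 3.4, 3.4]
width: 0.295
grip_force: 40.0
```

Request:
arm_command --steps '[{"translation": [0, 0, 0], "angular": [0, 0, 0]}, {"translation": [0, 0, 0], "angular": [0, 0, 0]}, {"translation": [0, 0, 0], "angular": [0, 0, 0]}, {"translation": [0, 0, 0], "angular": [0, 0, 0]}]'

```text
t: 5.93
tool_pos: [0.4314, -0.1302, 0.0365]
tcp_rot: [-3.08, -0.608, 0.003]
wrist_force: [-1.6, 5.1, 4.9]
width: 0.296
grip_force: 40.0
```

Gripped at width 0.296, which matches the 26 mm rib. I'll lift and plan the insertion poses.

```bash
cat >> h.py <<'E'
O,PSI=np.array([.55293,.15458]),.56464
G=np.array([0.0004,0,.0365]) # TCP in pack frame
def pk(tx,tz,th,ty=0,dyaw=0):
    "tool pose for pack toe at cradle (tx,ty,tz) mm, heel raised th deg"
    M,o=cradle(O,PSI); Rp=M@R.from_euler('y',-th,degrees=True).as_matrix()
    p=o+M@(np.array([tx,ty,tz])/1e3)+Rp@(np.array([.06,0,0])+G)
    return p,R.from_matrix(Rp@np.diag([1,-1,-1.]))
E
python3 - <<'E'
from h import *
o=bot.get_obs(); c=(o['tool_pos'],R.from_rotvec(o['tcp_rot']))
mid=(np.array([.4314,-.1302,.17]),c[1]); go(*mid)
h=pk(-45,70,16); print(h[0]); go(*h,frm=mid)
E
```

```text
t 5.93 shift mm [  -0.2   -0.2 -133.5] T [-0.0003, -0.0004, -0.2225] A [0.0, 0.0, 0.0] rows 3.2010125608250273 0.0
[0.52013803 0.13380851 0.16141893]
t 5.93 shift mm [ 182.4 -210.5    8.8] T [0.304, -0.3508, 0.0146] A [0.0084, 0.1, -0.0271] rows 6.682372187717883 5.223495167407853
```

Request:
arm_command --steps '[{"translation": [0, 0, -0.05], "angular": [0, 0, 0]}, {"translation": [0, 0, -0.1], "angular": [0, 0, 0]}, {"translation": [0, 0, -0.16], "angular": [0, 0, 0]}, {"translation": [0, 0, -0.22], "angular": [0, 0, 0]}, {"translation": [0, 0, -0.22], "angular": [0, 0, 0]}]'

```text
t: 6.35
tool_pos: [0.4357, -0.1329, 0.1741]
tcp_rot: [3.077, 0.604, 0.014]
wrist_force: [1.7, -0.3, -3.5]
width: 0.29
grip_force: 40.0
```

Request:
arm_command --steps '[{"translation": [0.07, -0.08, -0.02], "angular": [0.002, 0.02, -0.005]}, {"translation": [0.14, -0.16, -0.03], "angular": [0.004, 0.04, -0.01]}, {"translation": [0.2, -0.23, -0.03], "angular": [0.006, 0.06, -0.016]}, {"translation": [0.25, -0.29, -0.02], "angular": [0.007, 0.08, -0.022]}, {"translation": [0.29, -0.34, -0.01], "angular": [0.008, 0.096, -0.026]}]'

```text
t: 6.77
tool_pos: [0.49, 0.0509, 0.1794]
tcp_rot: [-2.774, -0.779, -0.777]
wrist_force: [0.1, 2.4, -3.2]
width: 0.292
grip_force: 40.0
```

Request:
arm_command --steps '[{"translation": [0, 0, 0], "angular": [0, 0, 0]}, {"translation": [0, 0, 0], "angular": [0, 0, 0]}, {"translation": [0, 0, 0], "angular": [0, 0, 0]}, {"translation": [0, 0, 0], "angular": [0, 0, 0]}]'

```text
t: 7.1
tool_pos: [0.4924, 0.0483, 0.1805]
tcp_rot: [-2.776, -0.773, -0.775]
wrist_force: [0.7, 0.3, -2.6]
width: 0.296
grip_force: 40.0
```

Run:
```python
from h import *
o=bot.get_obs(); print(o['tool_pos'],o['tcp_rot'],o['joint_vel'].round(3),o['qpos'].round(2))
h=pk(-45,40,16); print(h[0]); go(*h)
```

```text
[0.4923545  0.04825609 0.18046792] [-2.77598572 -0.77279594 -0.77549279] [-0.003 -0.004 -0.002 -0.006 -0.012  0.     0.006] [ 0.59  0.11 -0.63  2.3  -0.67  0.35 -0.46]
[0.528806   0.13929908 0.13322815]
t 7.1 shift mm [ 42.  -58.3  81.8] T [0.0699, -0.0971, 0.1364] A [-0.0, 0.0127, -0.0035] rows 2.610400955351793 0.6634908925289541
```

Request:
arm_command --steps '[{"translation": [0.05, -0.06, 0.03], "angular": [0, 0.006, -0.001]}, {"translation": [0.07, -0.097, 0.07], "angular": [0, 0.0127, -0.0035]}, {"translation": [0.07, -0.097, 0.11], "angular": [0, 0.0127, -0.0035]}, {"translation": [0.07, -0.097, 0.136], "angular": [0, 0.0127, -0.0035]}, {"translation": [0.07, -0.097, 0.136], "angular": [0, 0.0127, -0.0035]}]'

```text
t: 7.52
tool_pos: [0.5338, 0.135, 0.1553]
tcp_rot: [-2.73, -0.801, -0.835]
wrist_force: [3.5, 2.4, -1.4]
width: 0.296
grip_force: 39.9
```

Request:
arm_command --steps '[{"translation": [0, 0, 0], "angular": [0, 0, 0]}, {"translation": [0, 0, 0], "angular": [0, 0, 0]}, {"translation": [0, 0, 0], "angular": [0, 0, 0]}]'

```text
t: 7.77
tool_pos: [0.5328, 0.1356, 0.1556]
tcp_rot: [-2.729, -0.8, -0.834]
wrist_force: [-0.5, -0.0, -4.3]
width: 0.294
grip_force: 40.0
```

```bash
cat >> h.py <<'E'
def where():
    "present pack toe in cradle mm, pitch, from tool pose"
    o=bot.get_obs(); M,c=cradle(O,PSI); Rt=R.from_rotvec(o['tcp_rot']).as_matrix()@np.diag([1,-1,-1.]); 
    e=R.from_matrix(M.T@Rt).as_euler('ZYX',degrees=True)
    print('t',o['t'],'toe',((M.T@(o['tool_pos']-Rt@(G+[.06,0,0])-c))*1e3).round(1),'yaw,pitch,roll',(e*[1,-1,1]).round(2),'F cradle',(M.T@o['wrist_force']).round(1),'q',o['qpos'].round(2),'w',round(o['width'],3))
E
python3 - <<'E'
from h import *
where()
for z in (6,0): go(*pk(-45,z,16))
s=snap('side','s2.png'); t=snap('top','t2.png')
c=proj(s,[.55,.15,.08]).astype(int); a=cv2.resize(s['frame'][c[1]-70:c[1]+50,c[0]-80:c[0]+80],None,fx=5,fy=5,interpolation=2)[:,:,::-1]; cv2.imwrite('pics/s2c.png',a)
E
```

```text
t 7.7667 toe [-37.6  -4.8  62. ] yaw,pitch,roll [ 0.07 14.21  0.88] F cradle [-1.9  0.3 -3.9] q [-0.05  0.18 -0.17  2.29 -1.04  0.21 -0.23] w 0.294
t 7.77 shift mm [-22.1  -4.5  50.7] T [-0.0368, -0.0076, 0.0845] A [-0.0025, 0.005, 0.0002] rows 1.3308361364861971 0.2791968414856031
t 7.77 shift mm [-23.5  -4.4  56.5] T [-0.0392, -0.0074, 0.0942] A [-0.0025, 0.005, 0.0002] rows 1.4724143193872523 0.2791968414856031
```

View pics/s2c.png

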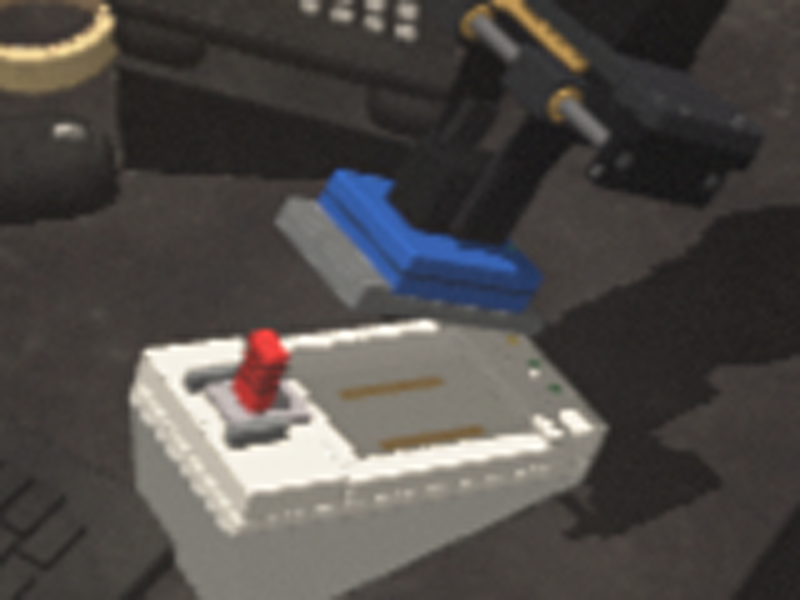

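Picture 10 shows the held pack above the dock, toe toward the low end. The pose readout shows joints 5 and 6 at their range ends, because the tilted tool sits too close in. I'll set the pack back and regrasp with the tool leaning 20° relative to it, so the tool is upright when the pack is seated.

Run:
```python
from h import *
a=(np.array([.485,.03,.19]),R.from_rotvec([-2.776,-.773,-.775])); go(*a)
b=(np.array([.4314,-.1302,.15]),R.from_rotvec([-3.08,-.608,.003])); go(*b,frm=a)
```

```text
t 7.87 shift mm [-60.4  61.4 -83.3] T [-0.1006, 0.1023, -0.1389] A [-0.0022, -0.0079, 0.0034] rows 2.8731569579391643 0.44555250969019294
t 7.87 shift mm [-130.3  109.5  -34.2] T [-0.2172, 0.1825, -0.0571] A [-0.0083, -0.0871, 0.0239] rows 4.163072307130337 4.559289034055586
```

Request:
arm_command --steps '[{"translation": [-0.03, 0.03, -0.06], "angular": [-0.002, -0.008, 0.003]}, {"translation": [-0.06, 0.07, -0.11], "angular": [-0.002, -0.008, 0.003]}, {"translation": [-0.1, 0.102, -0.139], "angular": [-0.002, -0.008, 0.003]}, {"translation": [-0.1, 0.102, -0.139], "angular": [-0.002, -0.008, 0.003]}, {"translation": [-0.1, 0.102, -0.139], "angular": [-0.002, -0.008, 0.003]}]'

```text
t: 8.28
tool_pos: [0.4847, 0.0264, 0.1911]
tcp_rot: [-2.779, -0.769, -0.777]
wrist_force: [-0.7, -0.7, -4.3]
width: 0.294
grip_force: 40.0
```

Run:
```python
from h import *
o=bot.get_obs(); print(o['tool_pos'],o['qpos'].round(2))
go(np.array([.4314,-.1302,.14]),R.from_rotvec([-3.08,-.608,.003]))
```

```text
[0.48467763 0.02641523 0.19112542] [-0.02  0.03  0.08  2.33 -0.8   0.44 -0.3 ]
t 8.28 shift mm [-134.   107.1  -23.3] T [-0.2234, 0.1786, -0.0388] A [-0.0079, -0.0872, 0.0234] rows 4.152258897545413 4.555371745985405
```

Request:
arm_command --steps '[{"translation": [-0.055, 0.045, -0.01], "angular": [-0.001, -0.019, 0.005]}, {"translation": [-0.11, 0.09, -0.02], "angular": [-0.003, -0.038, 0.01]}, {"translation": [-0.165, 0.135, -0.03], "angular": [-0.005, -0.057, 0.015]}, {"translation": [-0.22, 0.178, -0.038], "angular": [-0.007, -0.076, 0.02]}, {"translation": [-0.223, 0.179, -0.039], "angular": [-0.008, -0.087, 0.0234]}]'

```text
t: 8.7
tool_pos: [0.4324, -0.1306, 0.1392]
tcp_rot: [3.081, 0.61, -0.012]
wrist_force: [0.0, 0.8, -3.6]
width: 0.295
grip_force: 40.0
```

Request:
arm_command --steps '[{"translation": [0, 0, 0], "angular": [0, 0, 0]}, {"translation": [0, 0, 0], "angular": [0, 0, 0]}, {"translation": [0, 0, 0], "angular": [0, 0, 0]}]'

```text
t: 8.95
tool_pos: [0.4336, -0.1248, 0.1391]
tcp_rot: [-3.075, -0.623, 0.002]
wrist_force: [-0.8, 0.5, -3.7]
width: 0.295
grip_force: 40.0
```

Run:
```python
from h import *
o=bot.get_obs(); print(o['tool_pos'],o['tcp_rot'],o['qpos'].round(2))
go(np.array([.4400,-.1270,.037]),R.from_rotvec([-3.08,-.608,.003]))
```

```text
[ 0.43360158 -0.12481408  0.13907941] [-3.07488307e+00 -6.22509249e-01  2.47083116e-03] [-0.03  0.21  0.26  2.14 -0.08  0.8  -0.9 ]
t 8.95 shift mm [  5.1   5.  102.1] T [0.0085, 0.0083, 0.1701] A [-0.0003, -0.0001, 0.0015] rows 2.453311815274315 0.0796407140471836
```

Request:
arm_command --steps '[{"translation": [0.008, 0.008, 0.06], "angular": [0, 0, 0]}, {"translation": [0.008, 0.008, 0.115], "angular": [0, 0, 0]}, {"translation": [0.008, 0.008, 0.15], "angular": [0, 0, 0]}, {"translation": [0.008, 0.008, 0.17], "angular": [0, 0, 0]}, {"translation": [0.008, 0.008, 0.17], "angular": [0, 0, 0]}]'

```text
t: 9.37
tool_pos: [0.4386, -0.1266, 0.0362]
tcp_rot: [-3.074, -0.623, 0.006]
wrist_force: [0.3, -0.2, -4.1]
width: 0.296
grip_force: 40.0
```

Request:
arm_command --steps '[{"translation": [0, 0, 0], "angular": [0, 0, 0]}, {"translation": [0, 0, 0.0005], "angular": [0, 0, 0]}, {"translation": [0, 0, 0.001], "angular": [0, 0, 0]}]'

```text
t: 9.62
tool_pos: [0.44, -0.1275, 0.0372]
tcp_rot: [-3.076, -0.623, 0.001]
wrist_force: [0.2, 0.7, -3.3]
width: 0.296
grip_force: 40.0
```

Request:
arm_command --steps '[{"translation": [0, 0, 0.001], "angular": [0, 0, 0]}, {"translation": [0, 0, 0.0015], "angular": [0, 0, 0]}, {"translation": [0, 0, 0.0015], "angular": [0, 0, 0]}]'

```text
t: 9.87
tool_pos: [0.4398, -0.1277, 0.0358]
tcp_rot: [-3.076, -0.623, 0.004]
wrist_force: [0.4, 1.4, -4.0]
width: 0.296
grip_force: 40.0
```

Request:
arm_command --steps '[{"translation": [0, 0, 0], "angular": [0, 0, 0]}, {"translation": [0, 0, 0], "angular": [0, 0, 0]}, {"translation": [0, 0, 0], "angular": [0, 0, 0]}, {"translation": [0, 0, 0], "angular": [0, 0, 0]}]' --fingers 0.55

```text
t: 10.2
tool_pos: [0.4401, -0.1279, 0.0359]
tcp_rot: [-3.077, -0.623, 0.003]
wrist_force: [0.8, -0.7, -0.2]
width: 0.5
grip_force: 0.0
```

Run:
```python
from h import *
o=bot.get_obs(); print(o['tool_pos'],o['tcp_rot'],o['width'],o['wrist_force'])
# pack at rest: origin below TCP; tool leaning: tool z toward pack -x by 20 deg
Rc=R.from_rotvec(o['tcp_rot']); x=Rc.as_matrix()[:,0]; yaw=np.arctan2(x[1],x[0]); print(np.degrees(yaw))
Rt=down(yaw)*R.from_euler('y',-20,degrees=True); print(Rt.as_matrix()[:,2])
pc=o['tool_pos']*[1,1,0]+[0,0,0.]
gp=pc+[0,0,.054]; tcp=gp+Rt.as_matrix()[:,2]*.0185 ; print('tcp',tcp)
go(tcp+[0,0,.0],Rt)
```

```text
[ 0.44007619 -0.1278861   0.0359028 ] [-3.07662629 -0.62299188  0.00321886] 0.4998281727692928 [ 0.78895913 -0.65921098 -0.23941351]
22.89442469468665
[-0.31507691 -0.13305757 -0.93969262]
tcp [ 0.43424727 -0.13034767  0.03661569]
t 10.2 shift mm [-6.3 -0.  -0.7] T [-0.0105, -0.0, -0.0012] A [-0.0005, -0.0553, 0.0001] rows 0.15269557658317984 2.781312662360182
```

Request:
arm_command --steps '[{"translation": [0, 0, -0.007], "angular": [0, -0.014, 0]}, {"translation": [-0.005, 0, -0.007], "angular": [0, -0.028, 0]}, {"translation": [-0.011, 0, -0.006], "angular": [0, -0.042, 0]}, {"translation": [-0.011, 0, -0.006], "angular": [-0.0005, -0.0555, 0]}, {"translation": [-0.011, 0, -0.006], "angular": [-0.0005, -0.0555, 0]}]'

```text
t: 10.62
tool_pos: [0.437, -0.1283, 0.0383]
tcp_rot: [2.964, 0.609, -0.525]
wrist_force: [1.2, 0.4, -0.4]
width: 0.549
grip_force: 0.0
```

Request:
arm_command --steps '[{"translation": [0, 0, 0], "angular": [0, 0, 0]}, {"translation": [0, 0, 0], "angular": [0, 0, 0]}, {"translation": [0, 0, 0], "angular": [0, 0, 0]}, {"translation": [0, 0, 0], "angular": [0, 0, 0]}, {"translation": [0, 0, 0], "angular": [0, 0, 0]}]' --fingers 0.1 --grip_force 50

```text
t: 11.03
tool_pos: [0.4328, -0.1309, 0.0397]
tcp_rot: [2.968, 0.599, -0.526]
wrist_force: [0.0, -0.7, 0.4]
width: 0.291
grip_force: 50.0
```

Request:
arm_command --steps '[{"translation": [0, 0, 0], "angular": [0, 0, 0]}, {"translation": [0, 0, 0], "angular": [0, 0, 0]}]'

```text
t: 11.2
tool_pos: [0.4328, -0.1309, 0.0396]
tcp_rot: [2.967, 0.6, -0.528]
wrist_force: [-1.5, -0.2, 3.4]
width: 0.297
grip_force: 50.0
```

Run:
```python
from h import *
o=bot.get_obs(); print(o['t'],o['tool_pos'],o['tcp_rot'],o['width'],o['grip_force'],o['wrist_force'])
Rt=R.from_rotvec(o['tcp_rot']).as_matrix(); 
y=-Rt[:,1]; yaw=np.arctan2(-y[0],y[1]); print('yaw',np.degrees(yaw),'tilt',np.degrees(np.arctan2(Rt[2,0],-Rt[2,2])),'yz',y[2])
Rp=R.from_euler('z',yaw); c=np.array([.44007,-.12788,0])-Rp.apply([.0004,0,0])
print('G',Rp.inv().apply(o['tool_pos']-c)*1e3, 'Rtool in pack',(Rp.inv()*R.from_matrix(Rt)).as_rotvec())
```

```text
11.2 [ 0.43275707 -0.13090105  0.03964977] [ 2.9670214   0.60003646 -0.5275659 ] 0.2969867274888504 49.9936119094491 [-1.53245591 -0.22697334  3.43865634]
yaw 22.860734863622998 tilt -20.158719144811236 yz 0.0005222005682847808
G [-7.51217129  0.05727277 39.64976656] Rtool in pack [-3.09260002e+00 -1.43533782e-04  5.49726601e-01]
```

```bash
cat >> h.py <<'E'
G=np.array([-.0075,0,.03965]); Q=R.from_rotvec([-3.0926,0,.54973])
def pk(tx,tz,th,ty=0):
    M,o=cradle(O,PSI); Rp=M@R.from_euler('y',-th,degrees=True).as_matrix()
    return o+M@(np.array([tx,ty,tz])/1e3)+Rp@(np.array([.06,0,0])+G), R.from_matrix(Rp)*Q
def where():
    o=bot.get_obs(); M,c=cradle(O,PSI); Rt=(R.from_rotvec(o['tcp_rot'])*Q.inv()).as_matrix()
    e=R.from_matrix(M.T@Rt).as_euler('ZYX',degrees=True)
    print('t',round(o['t'],2),'toe',((M.T@(o['tool_pos']-Rt@(G+[.06,0,0])-c))*1e3).round(1),'yaw,pitch,roll',(e*[1,-1,1]).round(2),'F cradle',(M.T@o['wrist_force']).round(1),'q',o['qpos'].round(2),'w',round(o['width'],3))
E
python3 - <<'E'
from h import *
o=bot.get_obs(); r=R.from_rotvec(o['tcp_rot']); m=(o['tool_pos']+[0,0,.12],r); go(*m)
h=pk(-45,50,16); print(h[0]); go(*h,frm=m)
E
```

```text
t 11.2 shift mm [-4.140e+01 -1.000e-01 -1.126e+02] T [-0.0689, -0.0001, -0.1877] A [0.0, 0.0, 0.0] rows 2.877697841726618 0.0
[0.51895335 0.13305809 0.14052997]
t 11.2 shift mm [ 177.5 -209.7  -44.7] T [0.2958, -0.3495, -0.0744] A [-0.001, 0.0998, -0.0268] rows 6.674675199640426 5.193918054500829
```

Request:
arm_command --steps '[{"translation": [-0.017, 0, -0.047], "angular": [0, 0, 0]}, {"translation": [-0.035, 0, -0.094], "angular": [0, 0, 0]}, {"translation": [-0.055, 0, -0.15], "angular": [0, 0, 0]}, {"translation": [-0.069, 0, -0.188], "angular": [0, 0, 0]}, {"translation": [-0.069, 0, -0.188], "angular": [0, 0, 0]}]'

```text
t: 11.62
tool_pos: [0.4366, -0.131, 0.1631]
tcp_rot: [2.968, 0.601, -0.511]
wrist_force: [1.5, -0.0, -4.0]
width: 0.297
grip_force: 50.0
```

Request:
arm_command --steps '[{"translation": [0.05, -0.06, -0.03], "angular": [0, 0.018, -0.005]}, {"translation": [0.1, -0.12, -0.05], "angular": [0, 0.036, -0.01]}, {"translation": [0.15, -0.18, -0.06], "angular": [0, 0.054, -0.015]}, {"translation": [0.2, -0.24, -0.07], "angular": [-0.001, 0.072, -0.02]}, {"translation": [0.25, -0.3, -0.08], "angular": [-0.001, 0.09, -0.025]}]'

```text
t: 12.03
tool_pos: [0.4985, 0.0684, 0.1554]
tcp_rot: [-2.942, -0.84, -0.324]
wrist_force: [0.8, 1.0, -4.5]
width: 0.298
grip_force: 50.0
```

Request:
arm_command --steps '[{"translation": [0, 0, 0], "angular": [0, 0, 0]}, {"translation": [0, 0, 0], "angular": [0, 0, 0]}, {"translation": [0, 0, 0], "angular": [0, 0, 0]}]'

```text
t: 12.28
tool_pos: [0.498, 0.0657, 0.1547]
tcp_rot: [-2.946, -0.838, -0.313]
wrist_force: [-0.2, -0.4, -3.3]
width: 0.298
grip_force: 50.0
```

Run:
```python
from h import *
where(); go(*pk(-45,40,16))
```

```text
t 12.28 toe [-93.9 -45.1  84.3] yaw,pitch,roll [-0.64 12.37  0.05] F cradle [-1.5 -0.3 -2.9] q [-0.33  0.18  0.19  2.15 -0.21  0.63 -1.01] w 0.298
t 12.28 shift mm [ 50.4 -46.1  35.3] T [0.084, -0.0768, 0.0588] A [-0.0003, 0.0101, -0.0017] rows 1.8434072671745059 0.514547459123345
```

Request:
arm_command --steps '[{"translation": [0.05, -0.045, 0], "angular": [0, 0.006, -0.001]}, {"translation": [0.084, -0.077, 0.02], "angular": [0, 0.01, -0.0017]}, {"translation": [0.084, -0.077, 0.05], "angular": [0, 0.01, -0.0017]}, {"translation": [0.084, -0.077, 0.059], "angular": [0, 0.01, -0.0017]}, {"translation": [0.084, -0.077, 0.059], "angular": [0, 0.01, -0.0017]}]'

```text
t: 12.7
tool_pos: [0.5216, 0.1339, 0.13]
tcp_rot: [-2.917, -0.844, -0.4]
wrist_force: [0.8, -0.9, -4.2]
width: 0.288
grip_force: 50.0
```

Request:
arm_command --steps '[{"translation": [0, 0, 0], "angular": [0, 0, 0]}, {"translation": [0, 0, 0], "angular": [0, 0, 0]}, {"translation": [0, 0, 0], "angular": [0, 0, 0]}]'

```text
t: 12.95
tool_pos: [0.5234, 0.1346, 0.1331]
tcp_rot: [-2.916, -0.844, -0.41]
wrist_force: [-0.2, -0.8, -2.7]
width: 0.297
grip_force: 50.0
```

Run:
```python
from h import *
where(); go(*pk(-45,6,16)); go(*pk(-45,1,16))
s=get_image('side'); np.savez('s3.npz',**{k:np.array(v) for k,v in s.items()})
```

```text
t 12.95 toe [-43.   -1.   41.3] yaw,pitch,roll [-0.1  16.2   0.02] F cradle [-1.5 -0.6 -2.4] q [-0.4   0.25  0.13  2.14 -0.24  0.5  -1.09] w 0.297
t 12.95 shift mm [ 0.7 -1.1 35.5] T [0.0011, -0.0018, 0.0592] A [-0.0001, -0.0005, -0.0003] rows 0.852225597277164 0.030341083762700654
t 12.95 shift mm [ 1.  -1.1 40.5] T [0.0017, -0.0018, 0.0675] A [-0.0001, -0.0005, -0.0003] rows 0.9719442264440006 0.030341083762700654
```

Request:
arm_command --steps '[{"translation": [0.001, -0.002, 0.02], "angular": [0, -0.0005, 0]}, {"translation": [0.001, -0.002, 0.04], "angular": [0, -0.0005, 0]}, {"translation": [0.001, -0.002, 0.055], "angular": [0, -0.0005, 0]}, {"translation": [0.001, -0.002, 0.059], "angular": [0, -0.0005, 0]}, {"translation": [0.001, -0.002, 0.059], "angular": [0, -0.0005, 0]}]'

```text
t: 13.42
tool_pos: [0.5304, 0.1422, 0.0974]
tcp_rot: [-2.916, -0.847, -0.401]
wrist_force: [0.1, 0.5, -3.7]
width: 0.292
grip_force: 50.0
```

Request:
arm_command --steps '[{"translation": [0, 0, 0.002], "angular": [0, 0, 0]}, {"translation": [0, 0, 0.004], "angular": [0, 0, 0]}, {"translation": [0, 0, 0.006], "angular": [0, 0, 0]}]'

```text
t: 13.67
tool_pos: [0.5321, 0.1428, 0.0955]
tcp_rot: [-2.916, -0.847, -0.405]
wrist_force: [-0.7, -0.0, -3.5]
width: 0.294
grip_force: 50.0
```

Run:
```python
from h import *
where(); go(*pk(-45,0,16))
```

```text
t 13.67 toe [-45.    1.3   2.1] yaw,pitch,roll [-1.000e-02  1.602e+01  7.000e-02] F cradle [-1.8  0.3 -3.1] q [-0.39  0.32  0.11  2.15 -0.27  0.42 -1.06] w 0.294
t 13.67 shift mm [0.2 1.2 2.1] T [0.0003, 0.002, 0.0035] A [-0.0002, -0.0001, 0.0] rows 0.0584810007171103 0.010205457046570174
```

Request:
arm_command --steps '[{"translation": [0, 0.001, 0.001], "angular": [0, 0, 0]}, {"translation": [0, 0.002, 0.002], "angular": [0, 0, 0]}, {"translation": [0, 0.002, 0.003], "angular": [0, 0, 0]}]'

```text
t: 13.92
tool_pos: [0.5331, 0.142, 0.0936]
tcp_rot: [-2.916, -0.846, -0.405]
wrist_force: [0.1, 0.1, 0.0]
width: 0.295
grip_force: 50.0
```

Run:
```python
from h import *
where()
```

```text
t 13.92 toe [-45.4   0.    0.2] yaw,pitch,roll [-0.02 16.    0.07] F cradle [ 0.2  0.  -0.1] q [-0.38  0.33  0.11  2.15 -0.28  0.42 -1.05] w 0.295
```

Toe contact with the floor comes at an estimated z = 0.2 mm, so the calibration is good. Next I'll slide the tongue under the lip.

Run:
```python
from h import *
go(*pk(-54,0.6,16)); go(*pk(-60,0.4,16))
```

```text
t 13.92 shift mm [-8.6 -0.   0.2] T [-0.0144, -0.0001, 0.0004] A [-0.0002, 0.0, 0.0] rows 0.20737985934717665 0.009901908758218827
t 13.92 shift mm [-14.6  -0.    0.9] T [-0.0244, -0.0001, 0.0015] A [-0.0002, 0.0, 0.0] rows 0.35108689988902086 0.009901908758218827
```

Request:
arm_command --steps '[{"translation": [-0.004, 0, 0], "angular": [0, 0, 0]}, {"translation": [-0.009, 0, 0], "angular": [0, 0, 0]}, {"translation": [-0.0144, 0, 0.0003], "angular": [0, 0, 0]}, {"translation": [-0.0144, 0, 0.0003], "angular": [0, 0, 0]}]'

```text
t: 14.25
tool_pos: [0.5244, 0.1369, 0.0902]
tcp_rot: [-2.916, -0.846, -0.401]
wrist_force: [-0.3, -0.3, -3.9]
width: 0.296
grip_force: 50.0
```

Run:
```python
from h import *
where(); go(*pk(-60,0.4,16))
```

```text
t 14.25 toe [-56.1   0.5   0.5] yaw,pitch,roll [-0.05 15.84  0.12] F cradle [-1.7 -0.1 -3.5] q [-0.37  0.32  0.1   2.17 -0.28  0.4  -1.04] w 0.296
t 14.25 shift mm [-4.1  0.4  0.3] T [-0.0068, 0.0006, 0.0005] A [-0.0003, 0.0004, -0.0] rows 0.09837301222821417 0.02730138308003297
```

Request:
arm_command --steps '[{"translation": [-0.003, 0, 0], "angular": [0, 0, 0]}, {"translation": [-0.006, 0.0005, 0.0004], "angular": [0, 0, 0]}, {"translation": [-0.0075, 0.0005, 0.0005], "angular": [0, 0, 0]}, {"translation": [-0.0075, 0.0005, 0.0005], "angular": [0, 0, 0]}]'

```text
t: 14.58
tool_pos: [0.5226, 0.1353, 0.0895]
tcp_rot: [-2.916, -0.847, -0.405]
wrist_force: [0.8, 0.0, -3.5]
width: 0.295
grip_force: 50.0
```

Run:
```python
from h import *
where(); go(*pk(-60.5,0.3,16))
```

```text
t 14.58 toe [-58.4  -0.    0.6] yaw,pitch,roll [-1.000e-02  1.601e+01  9.000e-02] F cradle [-0.5 -0.4 -3.5] q [-0.37  0.32  0.1   2.18 -0.29  0.4  -1.04] w 0.295
t 14.58 shift mm [-2.  -0.1  0.4] T [-0.0034, -0.0002, 0.0007] A [-0.0002, -0.0, 0.0] rows 0.04984339064303717 0.011617842338690447
```

Request:
arm_command --steps '[{"translation": [-0.002, 0, 0.0003], "angular": [0, 0, 0]}, {"translation": [-0.004, 0, 0.0006], "angular": [0, 0, 0]}, {"translation": [-0.005, 0, 0.0007], "angular": [0, 0, 0]}, {"translation": [-0.005, 0, 0.0007], "angular": [0, 0, 0]}]'

```text
t: 14.92
tool_pos: [0.5221, 0.1349, 0.0895]
tcp_rot: [-2.914, -0.847, -0.412]
wrist_force: [2.7, 3.9, 0.9]
width: 0.295
grip_force: 50.0
```

Run:
```python
from h import *
where()
p=bot.get_obs(); fr=pk(-60,.3,16)
for th in (12,8,4,0): go(*pk(-60,0.2,th),frm=fr)
```

```text
t 14.92 toe [-58.8  -0.2   0.7] yaw,pitch,roll [ 0.03 16.25  0.04] F cradle [ 4.4  1.9 -0.7] q [-0.36  0.32  0.09  2.18 -0.29  0.39 -1.03] w 0.295
t 14.92 shift mm [3.8 0.  2.7] T [0.0063, 0.0, 0.0045] A [0.0, -0.0111, 0.0] rows 0.11164508040697503 0.5586592178770943
t 14.92 shift mm [7.4 0.  5.6] T [0.0123, 0.0, 0.0093] A [0.0, -0.0222, 0.0] rows 0.2216892481770155 1.1173184357541885
t 14.92 shift mm [10.7  0.   8.7] T [0.0179, 0.0, 0.0145] A [0.0, -0.0333, 0.0] rows 0.33146875954581634 1.6759776536312847
t 14.92 shift mm [13.9  0.  12.1] T [0.0231, 0.0, 0.0201] A [0.0, -0.0444, 0.0] rows 0.4408458043920425 2.2346368715083798
```

Request:
arm_command --steps '[{"translation": [0.005, 0, -0.0004], "angular": [0, 0, 0]}, {"translation": [0.005, 0, -0.0004], "angular": [0, 0, 0]}, {"translation": [0.005, 0, -0.0004], "angular": [0, 0, 0]}]'

```text
t: 15.17
tool_pos: [0.5226, 0.1352, 0.0893]
tcp_rot: [-2.916, -0.847, -0.404]
wrist_force: [2.5, 1.9, 0.3]
width: 0.296
grip_force: 50.0
```

Run:
```python
from h import *
where(); 
for th in (8,2): go(*pk(-58.0,0.2,th))
```

```text
t 15.17 toe [-58.6  -0.1   0.4] yaw,pitch,roll [-1.000e-02  1.597e+01  9.000e-02] F cradle [ 3.1  0.3 -0.7] q [-0.37  0.32  0.1   2.18 -0.29  0.4  -1.04] w 0.296
t 15.17 shift mm [ 8.  -0.1  5.6] T [0.0133, -0.0002, 0.0094] A [-0.0002, -0.0221, 0.0001] rows 0.23408523975587292 1.113090472823675
t 15.17 shift mm [12.9 -0.1 10.4] T [0.0216, -0.0002, 0.0173] A [-0.0002, -0.0388, 0.0001] rows 0.39814663738821215 1.9510511576566396
```

Request:
arm_command --steps '[{"translation": [0.005, 0, 0.002], "angular": [0, -0.006, 0]}, {"translation": [0.009, 0, 0.005], "angular": [0, -0.012, 0]}, {"translation": [0.0136, 0, 0.009], "angular": [0, -0.022, 0]}, {"translation": [0.0136, 0, 0.009], "angular": [0, -0.022, 0]}]'

```text
t: 15.5
tool_pos: [0.5312, 0.141, 0.086]
tcp_rot: [-2.972, -0.867, -0.201]
wrist_force: [0.3, 0.0, 7.3]
width: 0.293
grip_force: 50.0
```

Run:
```python
from h import *
where(); 
for th in (3,0): go(*pk(-57.8,0.2,th))
```

```text
t 15.5 toe [-56.9   0.1  -0.2] yaw,pitch,roll [0.12 7.92 0.1 ] F cradle [ 2.8 -0.2  6.8] q [-0.46  0.38  0.18  2.07 -0.19  0.58 -1.15] w 0.293
t 15.5 shift mm [3.7 0.2 3.1] T [0.0061, 0.0003, 0.0051] A [-0.0002, -0.0137, 0.0004] rows 0.11465633914414154 0.6875477471563448
t 15.5 shift mm [6.3 0.2 5.2] T [0.0106, 0.0003, 0.0087] A [-0.0001, -0.022, 0.0005] rows 0.197227182082026 1.1063905648016485
```

Request:
arm_command --steps '[{"translation": [0.001, 0, 0.0005], "angular": [0, -0.004, 0]}, {"translation": [0.003, 0, 0.002], "angular": [0, -0.009, 0]}, {"translation": [0.0055, 0, 0.0045], "angular": [0, -0.0137, 0.0002]}, {"translation": [0.0055, 0, 0.0045], "angular": [0, -0.0137, 0.0002]}]'

```text
t: 15.83
tool_pos: [0.5329, 0.142, 0.083]
tcp_rot: [-3.001, -0.871, -0.074]
wrist_force: [0.2, 0.3, -3.5]
width: 0.295
grip_force: 50.0
```

Run:
```python
from h import *
where(); 
for th in (0,): go(*pk(-57.8,0.2,th))
```

```text
t 15.83 toe [-59.9   0.2   0.5] yaw,pitch,roll [-0.03  3.02  0.1 ] F cradle [-0.9  0.2 -3.4] q [-0.49  0.42  0.2   2.01 -0.15  0.68 -1.19] w 0.295
t 15.83 shift mm [5.  0.1 1.6] T [0.0083, 0.0002, 0.0027] A [-0.0003, -0.0084, 0.0] rows 0.12549320042858297 0.4226178128964346
```

Request:
arm_command --steps '[{"translation": [0.003, 0, 0.001], "angular": [0, -0.004, 0]}, {"translation": [0.0055, 0, 0.0028], "angular": [0, -0.0084, 0]}, {"translation": [0.0055, 0, 0.0036], "angular": [0, -0.0084, 0]}, {"translation": [0.0055, 0, 0.0036], "angular": [0, -0.0084, 0]}]'

```text
t: 16.17
tool_pos: [0.5351, 0.1432, 0.0812]
tcp_rot: [-3.016, -0.874, 0.004]
wrist_force: [0.4, -0.2, -2.6]
width: 0.295
grip_force: 50.0
```

Run:
```python
from h import *
where(); print(bot.get_obs()['moment'])
for th in (0,): go(*pk(-59,0,th))
```

```text
t 16.17 toe [-60.3   0.    0.7] yaw,pitch,roll [-0.08  0.04  0.09] F cradle [-0.7 -0.4 -2.5] q [-0.5   0.45  0.21  1.96 -0.14  0.75 -1.21] w 0.295
[-0.08850663  0.01122932 -0.002418  ]
t 16.17 shift mm [ 1.5 -0.1  0.2] T [0.0024, -0.0002, 0.0003] A [-0.0003, -0.0001, -0.0001] rows 0.03530155024797786 0.01792898095794546
```

Request:
arm_command --steps '[{"translation": [0.0006, 0, 0.0016], "angular": [0, 0, 0]}, {"translation": [0.0012, 0, 0.0032], "angular": [0, 0, 0]}, {"translation": [0.0015, 0, 0.004], "angular": [0, -0.001, 0]}, {"translation": [0.0015, 0, 0.004], "angular": [0, -0.001, 0]}]'

```text
t: 16.5
tool_pos: [0.5349, 0.1432, 0.0808]
tcp_rot: [-3.017, -0.874, 0.018]
wrist_force: [-7.8, -1.8, 12.3]
width: 0.293
grip_force: 50.0
```

Run:
```python
from h import *
where(); print(bot.get_obs()['moment'])
```

```text
t 16.5 toe [-60.9   0.2   0.8] yaw,pitch,roll [-0.11 -0.46  0.14] F cradle [-2.9  2.7 14.1] q [-0.5   0.45  0.22  1.96 -0.14  0.76 -1.22] w 0.293
[-0.52694176  1.23587416 -0.01796936]
```

Request:
arm_command --steps '[{"translation": [-0.0008, 0, -0.002], "angular": [0, 0.001, 0]}, {"translation": [-0.0008, 0, -0.002], "angular": [0, 0.001, 0]}, {"translation": [-0.0008, 0, -0.002], "angular": [0, 0.001, 0]}, {"translation": [-0.0008, 0, -0.002], "angular": [0, 0.001, 0]}, {"translation": [-0.0008, 0, -0.002], "angular": [0, 0.001, 0]}]' --fingers 0.6

```text
t: 16.92
tool_pos: [0.5367, 0.1442, 0.0807]
tcp_rot: [-3.016, -0.874, 0.002]
wrist_force: [-0.1, -0.8, 0.3]
width: 0.559
grip_force: 0.0
```

Request:
arm_command --steps '[{"translation": [0, 0, -0.05], "angular": [0, 0, 0]}, {"translation": [0, 0, -0.1], "angular": [0, 0, 0]}, {"translation": [0, 0, -0.16], "angular": [0, 0, 0]}, {"translation": [0, 0, -0.22], "angular": [0, 0, 0]}, {"translation": [0, 0, -0.22], "angular": [0, 0, 0]}]'

```text
t: 17.33
tool_pos: [0.5414, 0.1451, 0.22]
tcp_rot: [-3.015, -0.873, -0.019]
wrist_force: [1.0, -0.2, -0.8]
width: 0.602
grip_force: 0.0
```

Run:
```python
from h import *
for i in range(3): d=get_image('wrist')
np.savez('w6.npz',**{k:np.array(v) for k,v in d.items()}); s=get_image('side'); np.savez('s6.npz',**{k:np.array(v) for k,v in s.items()})
M,o=cradle(O,PSI); o_=bot.get_obs(); print(o_['t'],o_['tool_pos'],o_['width'])
for n,im in (('w',d),('s',s)):
    c=proj(im,o+M@[0,0,.03]); b=(max(int(c[0])-90,0),max(int(c[1])-90,0),int(c[0])+90,int(c[1])+90)
    k=blob(im['frame'],'blue',b); q=cv2.minAreaRect(k); print(n,cv2.contourArea(k),cv2.boxPoints(q).round(1).tolist(),cv2.convexHull(k)[:,0][::3].tolist())
    for X in ((-42,32),(-42,-32),(44,-32),(44,32)):
        print(X,proj(im,o+M@[X[0]/1e3,X[1]/1e3,.032]).round(1))
    if n=='w':
        print([oncr(im,p,O,PSI,.032).round(1).tolist() for p in cv2.boxPoints(q)])
        r=blob(im['frame'],'red',(150,0,420,250)); print('red',cv2.boundingRect(r),oncr(im,cv2.minAreaRect(r)[0],O,PSI,.055))
```

```text
17.5333 [0.53603722 0.14394465 0.21165894] 0.5967224815321869
w 1289.0 [[248.60000610351562, 177.8000030517578], [249.1999969482422, 145.1999969482422], [327.3999938964844, 146.8000030517578], [326.79998779296875, 179.39999389648438]] [[304, 148], [327, 167], [308, 179], [249, 157]]
(-42, 32) [251.4 229.6]
(-42, -32) [323.8 229.7]
(44, -32) [330.  140.4]
(44, 32) [244.6 140.4]
[[11.3, 31.1, 32.0], [40.0, 28.8, 32.0], [38.7, -30.3, 32.0], [9.9, -31.6, 32.0]]
red (273, 69, 27, 30) [93.51452325  0.59885725 55.        ]
s 236.5 [[256.8999938964844, 243.3000030517578], [268.5, 233.60000610351562], [287.20001220703125, 256.0], [275.6000061035156, 265.70001220703125]] [[286, 257], [265, 253], [260, 245], [269, 238]]
(-42, 32) [304.3 252.5]
(-42, -32) [289.2 235.3]
(44, -32) [259.9 238.8]
(44, 32) [274.6 257. ]
```

Run:
```python
from h import *
M,o=cradle(O,PSI)
for n,b in (('w',(200,100,380,260)),('s',(220,200,340,300))):
    im=dict(np.load(n+'6.npz')); f=im['frame'].astype(int); m=(f[...,2]-f[...,0]>35)&(f[...,2]>60); k=np.zeros_like(m);k[b[1]:b[3],b[0]:b[2]]=1; m&=k
    c=max(cv2.findContours(m.astype(np.uint8),0,1)[0],key=cv2.contourArea); h=cv2.approxPolyDP(cv2.convexHull(c),3,True)[:,0]; print(n,cv2.contourArea(c),h.tolist())
    for z in (10,32): print(z,[proj(im,o+M@(np.array([x,y,z])/1e3)).round(1).tolist() for x,y in ((-42,32),(-42,-32),(44,-32),(44,32))])
    if n=='w':
        for col in (256,318): print(col,[(r,)+tuple(f[r,col].tolist()) for r in range(118,150,1)],[(r,)+tuple(f[r,col].tolist()) for r in range(218,246,2)])
```

```text
w 4896.5 [[326, 134], [329, 153], [323, 229], [254, 230], [249, 135]]
10 [[253.3, 214.8], [322.0, 214.8], [327.6, 128.3], [247.3, 128.3]]
32 [[251.4, 229.6], [323.8, 229.7], [330.0, 140.4], [244.6, 140.4]]
256 [(118, 212, 201, 186), (119, 211, 201, 184), (120, 212, 201, 186), (121, 210, 200, 184), (122, 210, 200, 184), (123, 213, 203, 187), (124, 209, 199, 185), (125, 209, 199, 184), (126, 210, 199, 184), (127, 207, 196, 182), (128, 209, 199, 184), (129, 208, 199, 185), (130, 207, 198, 183), (131, 207, 199, 184), (132, 197, 190, 181), (133, 162, 165, 181), (134, 117, 133, 182), (135, 106, 125, 181), (136, 103, 114, 157), (137, 103, 109, 142), (138, 100, 115, 163), (139, 101, 124, 185), (140, 100, 125, 191), (141, 102, 127, 195), (142, 102, 134, 208), (143, 106, 150, 232), (144, 111, 161, 242), (145, 109, 160, 241), (146, 104, 151, 235), (147, 103, 152, 236), (148, 105, 156, 240), (149, 106, 158, 241)] [(218, 51, 75, 125), (220, 49, 74, 125), (222, 50, 74, 125), (224, 52, 76, 127), (226, 54, 78, 127), (228, 50, 75, 125), (230, 82, 96, 128), (232, 183, 171, 153), (234, 191, 180, 158), 
[... 635 characters left out ...]
), (142, 98, 125, 194), (143, 99, 135, 214), (144, 103, 150, 235), (145, 107, 161, 242), (146, 104, 157, 241), (147, 103, 156, 240), (148, 102, 156, 241), (149, 101, 157, 241)] [(218, 46, 72, 125), (220, 46, 71, 124), (222, 45, 73, 125), (224, 45, 73, 124), (226, 45, 72, 123), (228, 47, 73, 124), (230, 75, 89, 127), (232, 179, 168, 151), (234, 190, 179, 157), (236, 188, 176, 155), (238, 189, 176, 156), (240, 185, 174, 153), (242, 187, 175, 154), (244, 188, 176, 155)]
s 537.0 [[260, 239], [272, 238], [297, 246], [302, 255], [300, 259], [272, 263], [259, 246]]
10 [[301.0, 259.8], [286.2, 242.5], [257.0, 246.4], [271.5, 264.6]]
32 [[304.3, 252.5], [289.2, 235.3], [259.9, 238.8], [274.6, 257.0]]
```

The pack's edges match a seated pose to within a pixel or two, consistent with it resting against the low-end wall. Now the latch: grip the knob with the tool square to the cradle.

```bash
cat >> h.py <<'E'
def cr(x,y,z):
    M,o=cradle(O,PSI); return o+M@(np.array([x,y,z])/1e3), R.from_matrix(M@np.diag([1,-1,-1.]))
def tw():
    o=bot.get_obs(); M,c=cradle(O,PSI); print('t',round(o['t'],2),'tcp cradle',(M.T@(o['tool_pos']-c)*1e3).round(1),'F',(M.T@o['wrist_force']).round(1),'w',round(o['width'],3),o['grip_force'],'q',o['qpos'].round(2))
E
python3 - <<'E'
from h import *
tw(); go(*cr(90,0,95)); go(*cr(90,0,32),frm=cr(90,0,95))
im=dict(np.load('w6.npz')); f=im['frame']; print([ (r,int(f[r,286,0]),int(f[r,286,1])) for r in range(64,104)])
for z in (55,): print([(x,proj(im,cr(x,0,z)[0]).round(1).tolist()) for x in (80,83,86,92,95,98)])
E
```

```text
t 17.53 tcp cradle [3.790e+01 1.000e-01 1.625e+02] F [ 0.9  0.2 -0.7] w 0.597 0.0 q [-0.54  0.29  0.25  1.84 -0.08  1.02 -1.26]
t 17.53 shift mm [72.2  0.2 45.4] T [0.1203, 0.0003, 0.0756] A [-0.0004, 0.0561, -0.0001] rows 2.0447105387377715 2.8192918538890623
t 17.53 shift mm [ 0.  0. 63.] T [0.0, 0.0, 0.105] A [0.0, 0.0, 0.0] rows 1.510791366906474 0.0
[(64, 250, 244), (65, 250, 244), (66, 250, 241), (67, 247, 213), (68, 243, 147), (69, 241, 94), (70, 238, 84), (71, 221, 83), (72, 196, 85), (73, 203, 88), (74, 195, 88), (75, 194, 87), (76, 207, 88), (77, 195, 88), (78, 204, 90), (79, 236, 91), (80, 250, 96), (81, 255, 105), (82, 255, 111), (83, 255, 114), (84, 255, 114), (85, 255, 110), (86, 255, 111), (87, 255, 115), (88, 255, 115), (89, 255, 118), (90, 255, 114), (91, 255, 115), (92, 255, 115), (93, 255, 116), (94, 255, 115), (95, 255, 114), (96, 255, 114), (97, 255, 113), (98, 254, 114), (99, 234, 128), (100, 189, 146), (101, 189, 168), (102, 230, 212), (103, 247, 237)]
[(80, [287.0, 104.7]), (83, [287.0, 100.1]), (86, [287.0, 95.4]), (92, [287.0, 85.9]), (95, [287.0, 81.1]), (98, [286.9, 76.2])]
```

Request:
arm_command --steps '[{"translation": [0.06, 0, 0.01], "angular": [0, 0.018, 0]}, {"translation": [0.12, 0, 0.03], "angular": [0, 0.036, 0]}, {"translation": [0.12, 0, 0.06], "angular": [0, 0.056, 0]}, {"translation": [0.12, 0, 0.075], "angular": [0, 0.056, 0]}, {"translation": [0.12, 0, 0.075], "angular": [0, 0.056, 0]}]'

```text
t: 17.95
tool_pos: [0.5928, 0.1805, 0.1618]
tcp_rot: [-2.885, -0.833, -0.492]
wrist_force: [-0.5, -0.7, 0.3]
width: 0.599
grip_force: 0.0
```

Request:
arm_command --steps '[{"translation": [0, 0, 0], "angular": [0, 0, 0]}, {"translation": [0, 0, 0], "angular": [0, 0, 0]}, {"translation": [0, 0, 0], "angular": [0, 0, 0]}]'

```text
t: 18.2
tool_pos: [0.599, 0.1833, 0.1688]
tcp_rot: [-2.88, -0.835, -0.512]
wrist_force: [0.2, 0.3, 0.3]
width: 0.601
grip_force: 0.0
```

Run:
```python
from h import *
tw(); go(*cr(90,0,32))
```

```text
t 18.2 tcp cradle [93.  -0.4 96.8] F [0.4 0.2 0.1] w 0.601 0.0 q [-0.46  0.3   0.17  1.98 -0.27  0.54 -1.1 ]
t 18.2 shift mm [-3.2 -0.3 64.8] T [-0.0054, -0.0004, 0.108] A [-0.0002, -0.0006, -0.0001] rows 1.5557886908213054 0.029967954579242603
```

Request:
arm_command --steps '[{"translation": [-0.005, 0, 0.035], "angular": [0, 0, 0]}, {"translation": [-0.005, 0, 0.07], "angular": [0, 0, 0]}, {"translation": [-0.005, 0, 0.1], "angular": [0, 0, 0]}, {"translation": [-0.005, 0, 0.107], "angular": [0, 0, 0]}, {"translation": [-0.005, 0, 0.107], "angular": [0, 0, 0]}]'

```text
t: 18.62
tool_pos: [0.6139, 0.1935, 0.1056]
tcp_rot: [-2.881, -0.836, -0.507]
wrist_force: [0.1, -0.1, -0.3]
width: 0.598
grip_force: 0.0
```

Request:
arm_command --steps '[{"translation": [0, 0, 0], "angular": [0, 0, 0]}, {"translation": [0, 0, 0], "angular": [0, 0, 0]}, {"translation": [0, 0, 0], "angular": [0, 0, 0]}, {"translation": [0, 0, 0], "angular": [0, 0, 0]}, {"translation": [0, 0, 0], "angular": [0, 0, 0]}]' --fingers 0.1 --grip_force 20

```text
t: 19.03
tool_pos: [0.614, 0.193, 0.1072]
tcp_rot: [-2.881, -0.835, -0.511]
wrist_force: [0.6, -0.3, -0.9]
width: 0.306
grip_force: 0.0
```

Request:
arm_command --steps '[{"translation": [0, 0, 0], "angular": [0, 0, 0]}, {"translation": [0, 0, 0], "angular": [0, 0, 0]}, {"translation": [0, 0, 0], "angular": [0, 0, 0]}]'

```text
t: 19.28
tool_pos: [0.6131, 0.1943, 0.1068]
tcp_rot: [-2.879, -0.836, -0.508]
wrist_force: [-4.3, 2.2, 4.6]
width: 0.203
grip_force: 20.0
```

Run:
```python
from h import *
tw(); go(*cr(78,0,32))
```

```text
t 19.28 tcp cradle [88.5  1.4 32.5] F [-0.7  4.2  5.1] w 0.203 20.000570724369027 q [-0.43  0.41  0.12  1.99 -0.33  0.42 -1.05]
t 19.28 shift mm [-10.5   1.4   0.5] T [-0.0176, 0.0023, 0.0008] A [-0.0006, -0.0002, 0.0] rows 0.25499644252739706 0.03186780925816712
```

Request:
arm_command --steps '[{"translation": [-0.005, 0, 0], "angular": [0, 0, 0]}, {"translation": [-0.01, 0, 0], "angular": [0, 0, 0]}, {"translation": [-0.015, 0, 0], "angular": [0, 0, 0]}, {"translation": [-0.018, 0, 0], "angular": [0, 0, 0]}, {"translation": [-0.018, 0, 0], "angular": [0, 0, 0]}]'

```text
t: 19.7
tool_pos: [0.6044, 0.1887, 0.103]
tcp_rot: [-2.879, -0.836, -0.509]
wrist_force: [-5.7, 4.2, 6.9]
width: 0.204
grip_force: 20.0
```

Run:
```python
from h import *
tw()
```

```text
t 19.7 tcp cradle [77.5  1.3 32.5] F [-0.1  6.6  7.4] w 0.204 20.00073580245953 q [-0.42  0.4   0.11  2.02 -0.34  0.4  -1.04]
```

Request:
arm_command --steps '[{"translation": [-0.002, 0, 0], "angular": [0, 0, 0]}, {"translation": [-0.004, 0, 0], "angular": [0, 0, 0]}, {"translation": [-0.006, 0, 0], "angular": [0, 0, 0]}, {"translation": [-0.007, 0, 0], "angular": [0, 0, 0]}, {"translation": [-0.007, 0, 0], "angular": [0, 0, 0]}]'

```text
t: 20.12
tool_pos: [0.6027, 0.1877, 0.1024]
tcp_rot: [-2.878, -0.836, -0.514]
wrist_force: [-1.2, 5.1, 4.1]
width: 0.204
grip_force: 20.0
```

Run:
```python
from h import *
tw()
```

```text
t 20.12 tcp cradle [75.4  1.3 32.5] F [3.  5.  3.2] w 0.204 20.000462610041723 q [-0.41  0.4   0.11  2.02 -0.34  0.39 -1.03]
```

Request:
arm_command --steps '[{"translation": [-0.002, 0, 0], "angular": [0, 0, 0]}, {"translation": [-0.004, 0, 0], "angular": [0, 0, 0]}, {"translation": [-0.005, 0, 0], "angular": [0, 0, 0]}, {"translation": [-0.005, 0, 0], "angular": [0, 0, 0]}]'

```text
t: 20.45
tool_pos: [0.6026, 0.1876, 0.1025]
tcp_rot: [-2.876, -0.836, -0.522]
wrist_force: [5.1, 9.6, 1.3]
width: 0.206
grip_force: 20.0
```

Run:
```python
from h import *
tw()
```

```text
t 20.45 tcp cradle [75.4  1.3 32.7] F [ 9.3  5.3 -2. ] w 0.206 19.999841074459255 q [-0.41  0.4   0.1   2.03 -0.34  0.39 -1.03]
```

A hard stop after about 13 mm of travel, so the latch passed over the ledge and is home. I'll release and retreat.

Request:
arm_command --steps '[{"translation": [0, 0, 0], "angular": [0, 0, 0]}, {"translation": [0, 0, 0], "angular": [0, 0, 0]}, {"translation": [0, 0, 0], "angular": [0, 0, 0]}, {"translation": [0, 0, 0], "angular": [0, 0, 0]}, {"translation": [0, 0, 0], "angular": [0, 0, 0]}]' --fingers 0.6

```text
t: 20.87
tool_pos: [0.5993, 0.1828, 0.0997]
tcp_rot: [-2.883, -0.833, -0.508]
wrist_force: [-0.2, 0.4, 0.3]
width: 0.499
grip_force: 0.0
```

Request:
arm_command --steps '[{"translation": [0, 0, -0.05], "angular": [0, 0, 0]}, {"translation": [0, 0, -0.1], "angular": [0, 0, 0]}, {"translation": [0, 0, -0.16], "angular": [0, 0, 0]}, {"translation": [0, 0, -0.2], "angular": [0, 0, 0]}, {"translation": [0, 0, -0.2], "angular": [0, 0, 0]}]'

```text
t: 21.28
tool_pos: [0.5669, 0.1608, 0.2185]
tcp_rot: [-2.879, -0.831, -0.524]
wrist_force: [1.0, 0.1, 0.3]
width: 0.598
grip_force: 0.0
```

Run:
```python
from h import *
for i in range(3): d=get_image('wrist')
tw(); f=d['frame'].astype(int); M,o=cradle(O,PSI)
r=blob(d['frame'],'red',(0,0,560,260)); print('red',cv2.boundingRect(r))
print([(x,z,proj(d,cr(x,0,z)[0]).round(1).tolist()) for x,z in ((72,55),(75.5,55),(78,55),(84,55),(-42,32),(44,32),(44,14))])
m=(f[...,2]-f[...,0]>35)&(f[...,2]>60); m[260:]=0
c=max(cv2.findContours(m.astype(np.uint8),0,1)[0],key=cv2.contourArea); print('blue',cv2.boundingRect(c))
```

```text
t 21.43 tcp cradle [ 69.4  -0.3 151.7] F [ 0.2 -0.1  0.2] w 0.597 0.0 q [-0.47  0.19  0.19  2.02 -0.23  0.62 -1.13]
red (274, 195, 24, 17)
[(72, 55, [287.0, 209.9]), (75.5, 55, [287.0, 205.2]), (78, 55, [287.0, 201.8]), (84, 55, [287.0, 193.6]), (-42, 32, [287.5, 329.6]), (44, 32, [287.2, 235.6]), (44, 14, [287.4, 228.4])]
blue (249, 232, 79, 28)
```

```bash
python3 -c "
from station import bot
print(bot.sign_off())"
```

```text
the job is handed in; nothing more can be done
None
```

The pack is in the dock with its tongue under the lip and lying flat, and the latch was then slid about 13 mm downhill to its hard stop over the heel; I handed the job in at about 21 s without commanding any contact with the other items.

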